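# Set out the vertebra models by size

### The job

Set out the four vertebra models on the wooden display stands for the next patient, in order of size: the largest on the lowest stand, the next largest on the next higher one, and so on up to the smallest on the tallest. Each should stand upright with its round drum in the middle of its stand, set down gently (not dropped or pressed hard) and let go. Leave the eye and tooth models where they are.

Things in the scene. Friction and masses are not known exactly. Their poses are not given: they have to be found in the camera images.
- vertebra_xl: largest of four loose bone-coloured vertebra models: a drum 62 mm across, 34 mm high, behind it an arch with two side wings and a rear spine. Origin: centre of the drum's underside, on which alone it rests; z up; +x to the rear spine (its end at 67 mm); y sideways. Wings reach 54 mm to each side but start over 34 mm behind the origin: the drum's sides (+y, -y) are free to grip.
- vertebra_l: second largest of four loose bone-coloured vertebra models: a drum 48 mm across, 30 mm high, behind it an arch with two side wings and a rear spine. Origin: centre of the drum's underside, on which alone it rests; z up; +x to the rear spine (its end at 60 mm); y sideways. Wings reach 44 mm to each side but start over 27 mm behind the origin: the drum's sides (+y, -y) are free to grip.
- vertebra_m: second smallest of four loose bone-coloured vertebra models: a drum 36 mm across, 26 mm high, behind it an arch with two side wings and a rear spine. Origin: centre of the drum's underside, on which alone it rests; z up; +x to the rear spine (its end at 52 mm); y sideways. Wings reach 36 mm to each side but start over 21 mm behind the origin: the drum's sides (+y, -y) are free to grip.
- vertebra_s: smallest of four loose bone-coloured vertebra models: a drum 25 mm across, 22 mm high, behind it an arch with two side wings and a rear spine. Origin: centre of the drum's underside, on which alone it rests; z up; +x to the rear spine (its end at 38 mm); y sideways. Wings reach 28 mm to each side but start over 15 mm behind the origin: the drum's sides (+y, -y) are free to grip.
- stand_1: the lowest (and widest) of four brown wooden display stands: a plain solid round plinth 100 mm across and 20 mm high, flat top, fixed to the desk. Origin: centre of its underside, on the desk; z up, its top is at z = 20 mm.
- stand_2: the second lowest of four brown wooden display stands: a plain solid round plinth 88 mm across and 38 mm high, flat top, fixed to the desk. Origin: centre of its underside, on the desk; z up, its top is at z = 38 mm.
- stand_3: the second tallest of four brown wooden display stands: a plain solid round plinth 76 mm across and 56 mm high, flat top, fixed to the desk. Origin: centre of its underside, on the desk; z up, its top is at z = 56 mm.
- stand_4: the tallest (and narrowest) of four brown wooden display stands: a plain solid round plinth 64 mm across and 74 mm high, flat top, fixed to the desk. Origin: centre of its underside, on the desk; z up, its top is at z = 74 mm.
- eye_model: bystander: eyeball teaching model, a 48 mm off-white ball on a short steel stem and a round black foot 54 mm across, 77 mm high, loose. Origin: centre of the foot's underside, z up.
- tooth_model: bystander: white molar tooth teaching model about 40 mm wide, four roots down, on a square black foot 50 mm wide, 73 mm high, loose. Origin: centre of the foot's underside, z up.
There are look-alikes about, which are no part of the job. What is shaped like the vertebra_m but blue is not meant.

How it is judged (in metres and radians):
At the end, for the whole second after the job is handed in: Each vertebra is upright (0.1 rad), at rest on top of its own stand (height within 4 mm), drum centre within 12 mm of the stand's centre: largest on lowest, then by size up to smallest on tallest. Eye and tooth models upright, within 20 mm of where they stood (horizontal distance between vertebra_xl and stand_1 below 0.012 m and z of vertebra_xl in the frame of stand_1 between 0.016 and 0.024 m and angle between each of vertebra_xl, vertebra_l, vertebra_m, vertebra_s, eye_model, tooth_model's own z axis and vertical below 0.1 rad and linear speed of each of vertebra_xl, vertebra_l, vertebra_m, vertebra_s below 0.02 m/s and angular speed of each of vertebra_xl, vertebra_l, vertebra_m, vertebra_s below 0.2 rad/s and horizontal distance between vertebra_l and stand_2 below 0.012 m and z of vertebra_l in the frame of stand_2 between 0.034 and 0.042 m and horizontal distance between vertebra_m and stand_3 below 0.012 m and z of vertebra_m in the frame of stand_3 between 0.052 and 0.06 m and horizontal distance between vertebra_s and stand_4 below 0.012 m and z of vertebra_s in the frame of stand_4 between 0.07 and 0.078 m and distance of each of eye_model, tooth_model from where it was at the start of the episode below 0.02 m); the robot touches nothing.
It fails at once if the eye model is pushed more than 20 mm or tipped (distance of eye_model from where it was at the start of the episode above 0.02 m or angle between eye_model's own z axis and vertical above 0.3 rad).
It fails at once if the tooth model is pushed more than 20 mm or tipped (distance of tooth_model from where it was at the start of the episode above 0.02 m or angle between tooth_model's own z axis and vertical above 0.3 rad).
It fails at once if something is dropped or pressed hard on a display stand (over 60 N) (contact force between any of stand_1, stand_2, stand_3, stand_4 and anything else above 60 N).
It also fails if it takes over 109 s, if anything falls off the work surface, if the arm or the gripper's body presses on something with over 40 N, if the wrist force passes 120 N, or if a joint passes its speed limit or range.

### The arm

A 6-joint arm with a two-finger parallel gripper is mounted at the origin on the work surface. World frame = base frame: x ahead of the robot, y to its left, z up, the work surface at z = 0. Lengths are in mm, angles in rad, forces in N, time in s.
With the tool pointing down it reaches from about 350 to 775 mm from the base axis. Payload 7.3 kg.
Tool frame: the origin (TCP) lies at the very end of the fingers, on their centre line; the grasp point (between the pads) lies arm.grip_depth behind it (arm.grip_depth is the distance from the TCP to the grasp point, in mm); z points along the fingers, y is the direction in which the jaws open and shut (so a half turn about z gives the same grasp; the last joint's range is limited). The gripper opens to 92 mm and grips with 3 to 60 N. Pads are 19 mm wide; open, the fingers measure 130 mm over their backs; the gripper's body (75 mm by 190 mm) begins 47 mm behind the grasp point.
Start: joints at [1.196, 0.342, 1.524, -0, 1.275, -0.146], TCP at [119.058, 511.341, 226.741] pointing down, gripper open.
Joint ranges: [-2.53, 2.53], [-0.77, 2.02], [0.04, 2.7], [-1, 4.14], [0.28, 2.66], [-3.11, 3.11]. Speed limits (rad/s): [2.57, 2.57, 3.14, 3.14, 3.14, 3.14].

### API

Orientations are given as [roll, pitch, yaw] about the fixed x, y, z axes, in that order (R = Rz(yaw) Ry(pitch) Rx(roll)).
In Python, from cell import arm gives the robot as it stands.
- The arm moves only by the tool jog_arm, never from a script. Its arguments are lists of equal length, an entry for each row: "offset": the shift along the tool's x, y, z in cm, a list of three; "roll": the turn about the tool's z in degrees; "gripper": the closure, from -1 (fully open) to 1 (shut), so that 0 is half open. In form: {"offset": [[tx, ty, tz], ...], "roll": [roll, ...], "gripper": [gripper, ...]}. A call has exactly 5 rows; each row shifts and turns the pose as measured when the row begins, along the tool's axes as they then stand; what a row does not reach is not made up. A row lasts 1/12 s, in which the tool goes at most 41.7 mm and 7.16 degrees, less where a joint would pass 70% of its speed; a pose out of reach is approached as far as the arm can. A call with a gripper value outside its range is refused whole. The fingers move at their own pace and stop on an object; the grip force is fixed at half the most. Time passes only in rows, so rows that do not move let the fingers close, or fill a call up. It gives the time, the measured TCP pose, the force and the opening at its end, in the units of the state.
- arm.observe(): the state, without advancing time (a new reading comes with each control period).
- arm.get_image(name): name is "scene" or "top"; returns the picture (420x560x3 uint8, blue, green, red); there is no depth.
- arm.get_calibration(name): a dict with "fx", "fy", "cx", "cy" (pixels), "R" (3x3) and "t" (3): a world point X has camera coordinates R X + t. Camera axes: x right, y down, z forward; pixel columns grow to the right and rows downward; lengths in mm; the calibration is good to about 2 mm. A picture is of the moment at which its call begins. get_calibration takes no time and is no camera call.
- arm.sign_off(): hands the job in, once; it reports no verdict.
The state is a dict: "time_s": time; "q": joint angles; "joint_vel": joint speeds; "joint_torque": joint torques, N m; "ee_pos": TCP position; "ee_rot": TCP orientation; "contact_force": force on the tool from outside, world axes, zero at the start; "torque": the same for the moment, N m; "gripper_width": finger opening in mm.
Only numpy, scipy, OpenCV 4.12 (cv2) and the standard library are available. Lean on these libraries where they do the work, as an engineer would, in place of code of your own. Each camera call takes 0.05 s, during which the arm holds its last target.

## Working session

There is one attempt and no reset: what is moved stays moved. The work goes in short steps, Python scripts to look and compute and a tool call to move; the robot and the scene stay as the last step left them, time stands still between calls to the robot, and variables do not carry over. Pictures are saved under pics/ and viewed, and the job is handed in when it is done.

Besides the shell and the picture viewer there is one more tool, called by a JSON object that holds its "method" and its "body". jog_arm: Moves the arm, as the interface text tells. Its arguments: {"type":"object","properties":{"offset":{"type":"array","items":{"type":"array","items":{"type":"number"}}},"roll":{"type":"array","items":{"type":"number"}},"gripper":{"type":"array","items":{"type":"number"}}},"required":["offset","roll","gripper"]}

```bash
ls; mkdir -p pics; python3 - <<'E'
from cell import arm
import cv2
s=arm.observe(); print(s, arm.grip_depth)
for n in("scene","top"):
    cv2.imwrite(f"pics/{n}0.png",arm.get_image(n)); print(n,arm.get_calibration(n))
E
```

```text
pics
{'time_s': 0.0, 'q': array([ 1.19598471e+00,  3.42723304e-01,  1.52500732e+00,  1.19814226e-05,
        1.27540582e+00, -1.46006401e-01]), 'joint_vel': array([-0.00193342,  0.00044183, -0.00087956,  0.00088648,  0.00139722,
        0.00131426]), 'joint_torque': array([-1.13132042e-03, -4.31247067e+01, -2.44225323e+01,  7.17013143e-02,
        5.61280386e-02, -1.27172584e-04]), 'ee_pos': array([118.90560726, 510.94191805, 226.04804996]), 'ee_rot': array([-3.14006696e+00, -2.35938043e-04,  2.91278376e+00]), 'contact_force': array([ 0.75199363, -0.77043857, -0.28661262]), 'torque': array([ 0.04656959,  0.03893397, -0.00412626]), 'gripper_width': 92.06468746699737} 18.8
scene {'fx': 385.00496456832786, 'fy': 385.00496456832786, 'cx': 279.1304839265668, 'cy': 208.56330050282892, 'R': array([[-0.72044313,  0.69321436, -0.02038518],
       [ 0.45342608,  0.44858778, -0.77017777],
       [-0.52475374, -0.56411245, -0.63750345]]), 't': array([ 385.70418285, -200.82852539, 1199.84639031])}
top {'fx': 521.4246056062267, 'fy': 521.4246056062267, 'cx': 283.17784680955674, 'cy': 212.73974922804757, 'R': array([[ 0.00415627, -0.99998137,  0.00447024],
       [-0.98463971, -0.00487271, -0.17453052],
       [ 0.17454906, -0.00367618, -0.98464162]]), 't': array([  -4.61491707,  522.48430608, 1257.84169903])}
```

View pics/scene0.png

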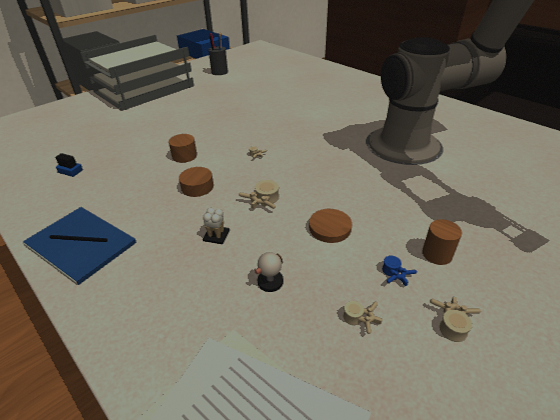

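View pics/top0.png

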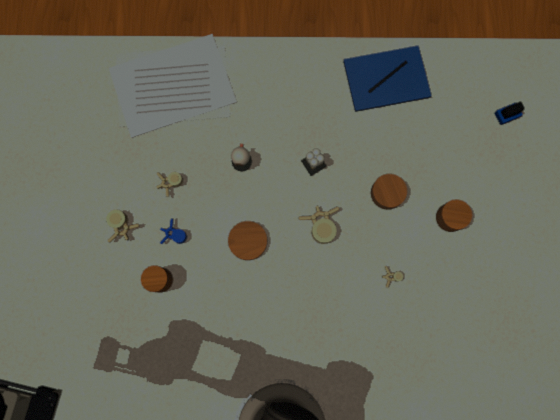

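```bash
python3 - <<'E'
import cv2,numpy as np
t=cv2.imread("pics/top0.png");s=cv2.imread("pics/scene0.png")
def tile(im,cs,name,r=24,k=8):
    out=[]
    for (u,v) in cs:
        c=im[v-r:v+r,u-r:u+r]; c=cv2.resize(c,None,fx=4,fy=4,interpolation=cv2.INTER_CUBIC)
        c=cv2.convertScaleAbs(c,alpha=1.3)
        for i in range(0,2*r,8):
            cv2.line(c,(i*4,0),(i*4,5),(0,0,255),1);cv2.line(c,(0,i*4),(5,i*4),(0,0,255),1)
        cv2.putText(c,f"{u-r},{v-r}",(8,14),0,.4,(0,0,255),1); out.append(c)
    n=len(out)//2
    cv2.imwrite(name,np.vstack([np.hstack(out[:n]),np.hstack(out[n:])]))
tile(t,[(322,225),(122,224),(170,182),(395,276),(248,240),(389,191),(456,215),(156,279)],"pics/tt.png")
tile(s,[(263,194),(456,318),(361,314),(257,153),(331,225),(197,182),(183,148),(442,242)],"pics/ss.png")
E
```

```text
(no output)
```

View pics/tt.png

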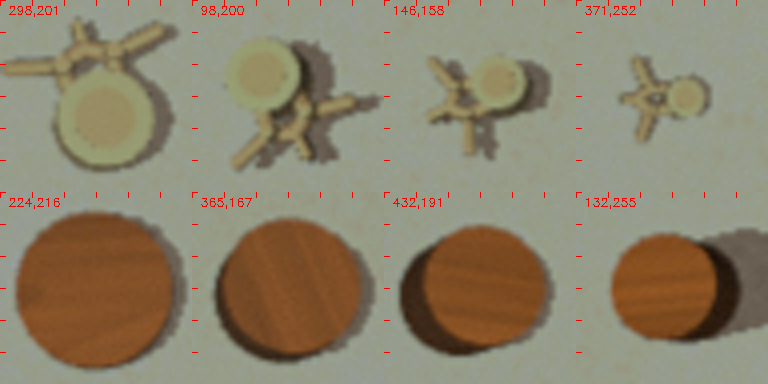

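View pics/ss.png

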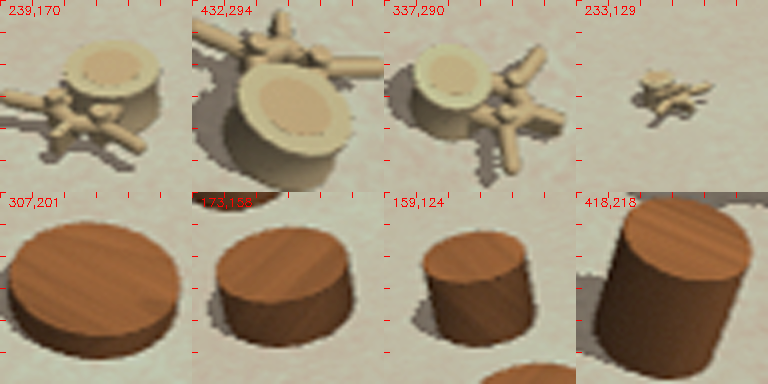

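```bash
cat > h.py <<'E'
import numpy as np, cv2
from cell import arm
from scipy.spatial.transform import Rotation as Ro
C={n:arm.get_calibration(n) for n in("scene","top")}
def P(n):
    c=C[n];K=np.array([[c['fx'],0,c['cx']],[0,c['fy'],c['cy']],[0,0,1]]);return K@np.c_[c['R'],c['t']]
def tri(a,b):
    X=cv2.triangulatePoints(P("top"),P("scene"),np.array(a,float).reshape(2,1),np.array(b,float).reshape(2,1))[:,0];return X[:3]/X[3]
def proj(n,X):
    p=P(n)@np.r_[X,1];return p[:2]/p[2]
def plane(n,uv,z):
    c=C[n];d=c['R'].T@np.array([(uv[0]-c['cx'])/c['fx'],(uv[1]-c['cy'])/c['fy'],1]);o=-c['R'].T@c['t'];return o+d*(z-o[2])/d[2]
def go(x,y,z,yaw=None):
    "remaining tool offset (cm), roll (deg)"
    s=arm.observe();R=Ro.from_euler('xyz',s['ee_rot']).as_matrix()
    d=R.T@(np.array([x,y,z])-s['ee_pos'])/10
    r=0
    if yaw is not None:
        r=np.degrees((s['ee_rot'][2]-yaw+np.pi/2)%np.pi-np.pi/2)
    print("off",d.round(2),"roll",round(r,1),"q",s['q'].round(2),"pos",s['ee_pos'].round(1),"yaw",round(s['ee_rot'][2],3),"F",s['contact_force'].round(1),"w",round(s['gripper_width'],1),"t",round(s['time_s'],2))
E
python3 - <<'E'
from h import *
o=.375
top=dict(XL=(324.2,230.2),L=(115.5,218.7),M=(174.2,178.5),S=(398.5,276.2),st1=(247.8,240.5),st2=(389.2,190.5),st3=(457.2,214.5),st4=(154,278.7))
sc=dict(XL=(266.5,187.2),L=(457.7,321),M=(354.2,308.7),S=(253,148),st1=(330.7,222.5),st2=(195.5,176),st3=(181.5,140.5),st4=(445.5,230))
H=dict(XL=34,L=30,M=26,S=22,st1=20,st2=38,st3=56,st4=74)
for k in top:
    a=np.array(top[k])-o;b=np.array(sc[k])-o
    X=tri(a,b);print(k,X.round(1),"plane top",plane("top",a,H[k])[:2].round(1),"sc",plane("scene",b,H[k])[:2].round(1),"reach",np.hypot(*X[:2]).round())
w=dict(XL=((5,70),(172,30),(77,22),(105,117),(298,201)),L=((45,163),(163,102),(115,157),(70,75),(98,200)),M=((49,62),(84,150),(48,118),(113,82),(146,158)),S=((61,62),(66,138),(46,98),(110,97),(371,252)))
for k,v in w.items():
    p=[plane("top",np.array(q)/4+np.array(v[4])-o,20 if i!=3 else H[k]) for i,q in enumerate(v[:4])]
    d=p[0]-p[1]; s=p[2]-p[3]
    ang=np.arctan2(d[1],d[0]); mid=(p[0]+p[1])/2-p[3]
    print(k,"wing dir",np.degrees(ang).round(1),"mod90 axis",np.degrees(np.arctan2(s[1],s[0])).round(1),"mid",np.degrees(np.arctan2(mid[1],mid[0])).round(1),"wspan",np.hypot(*d[:2]).round(1),"spine len",np.hypot(*s[:2]).round(1))
E
```

```text
XL [ 481.3 -104.2   34.2] plane top [ 481.6 -104.5] sc [ 480.7 -103.8] reach 492.0
L [508.7 422.5  29.5] plane top [508.9 421.6] sc [508.3 423.5] reach 661.0
M [614.5 278.8  27. ] plane top [614.9 278.8] sc [613.4 278.9] reach 675.0
S [ 367.8 -289.    24.8] plane top [ 368.2 -289.9] sc [ 364.5 -292. ] reach 468.0
st1 [456.1  88.5  18.4] plane top [456.4  87.7] sc [456.7  90.8] reach 465.0
st2 [ 583.4 -270.    38.8] plane top [ 583.5 -270.1] sc [ 582.9 -271.4] reach 643.0
st3 [ 519.2 -433.6   55. ] plane top [ 519.4 -433.5] sc [ 519.8 -431.2] reach 676.0
st4 [356.6 307.8  72.3] plane top [356.8 306.8] sc [357.9 309.3] reach 471.0
XL wing dir 103.9 mod90 axis 14.3 mid 11.1 wspan 110.0 spine len 65.3
L wing dir 118.5 mod90 axis -150.8 mid -149.6 wspan 82.3 spine len 58.0
M wing dir 23.4 mod90 axis 118.2 mid 115.3 wspan 63.1 spine len 47.7
S wing dir 2.0 mod90 axis 91.0 mid 93.6 wspan 47.2 spine len 39.6
```

```bash
python3 -c "
from h import *
go(508.7,422.3,60,np.radians(209))"
```

```text
off [-39.97   0.22  16.6 ] roll -42.1 q [ 1.2   0.34  1.52 -0.    1.28 -0.15] pos [118.9 511.  226.1] yaw 2.913 F [ 0.7  0.1 -0.4] w 91.7 t 0.1
```

{"method": "jog_arm", "body": {"offset": [[-4, 0, 0.5], [-4, 0, 0.5], [-4, 0, 0.5], [-4, 0, 0.5], [-4, 0, 0.5]], "roll": [0, 0, 0, 0, 0], "gripper": [-1, -1, -1, -1, -1]}}

```text
time_s: 0.52
ee_pos: [311.9, 467.1, 199.6]
ee_rot: [-3.14, -0.004, 2.928]
contact_force: [-0.1, 1.0, 0.2]
gripper_width: 91.5
```

{"method": "jog_arm", "body": {"offset": [[-4, 0, 0.5], [-4, 0, 0.5], [-4, 0, 0.5], [-4, 0, 0.5], [-4, 0, 0.5]], "roll": [0, 0, 0, 0, 0], "gripper": [-1, -1, -1, -1, -1]}}

```text
time_s: 0.93
ee_pos: [513.3, 420.4, 170.5]
ee_rot: [-3.137, -0.007, 2.928]
contact_force: [0.6, 1.0, 0.0]
gripper_width: 91.7
```

{"method": "jog_arm", "body": {"offset": [[0, 0, 1], [0, 0, 1], [0, 0, 1], [0, 0, 1], [0, 0, 1]], "roll": [-7, -7, -7, -7, -7], "gripper": [-1, -1, -1, -1, -1]}}

```text
time_s: 1.35
ee_pos: [523.7, 413.7, 113.9]
ee_rot: [-3.14, -0.009, -2.737]
contact_force: [-0.4, 0.4, -0.1]
gripper_width: 91.9
```

```bash
python3 -c "
from h import *
go(508.7,422.3,60,np.radians(209))"
```

```text
off [0.99 1.39 5.4 ] roll -5.8 q [ 0.55  0.7   1.23 -0.    1.22 -1.42] pos [523.7 413.7 113.9] yaw -2.737 F [-0.4  0.4 -0.1] w 91.9 t 1.35
```

{"method": "jog_arm", "body": {"offset": [[0.5, 0.7, 1], [0.5, 0.7, 1], [0, 0, 1], [0, 0, 0], [0, 0, 0]], "roll": [-5.8, 0, 0, 0, 0], "gripper": [-1, -1, -1, -1, -1]}}

```text
time_s: 1.77
ee_pos: [506.4, 419.4, 76.9]
ee_rot: [-3.14, -0.018, -2.625]
contact_force: [0.4, 0.2, 1.3]
gripper_width: 91.8
```

```bash
python3 -c "
from h import *
im=arm.get_image('scene');cv2.imwrite('pics/a.png',cv2.resize(im[220:400,360:560],None,fx=3,fy=3))
go(508.7,422.3,5,np.radians(209))"
```

```text
off [-0.48  0.17  7.17] roll 0.6 q [ 0.58  0.73  1.29 -0.    1.14 -1.51] pos [506.4 419.2  76.8] yaw -2.625 F [-0.9 -1.  -0.7] w 91.7 t 1.82
```

View pics/a.png

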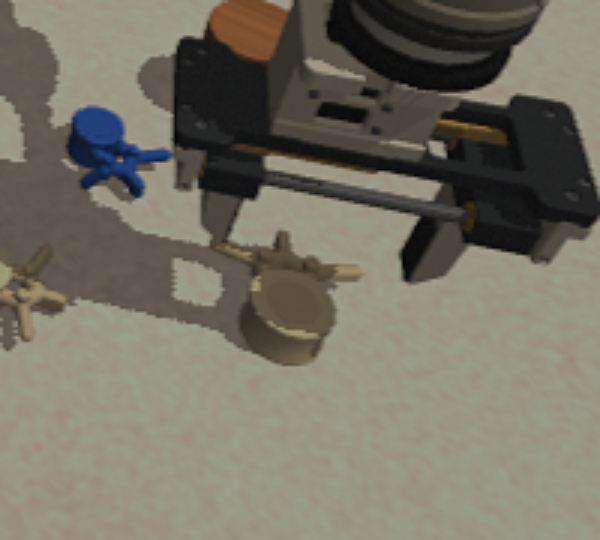

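{"method": "jog_arm", "body": {"offset": [[-0.24, 0.1, 1.5], [-0.24, 0.07, 1.5], [0, 0, 1.5], [0, 0, 1], [0, 0, 0]], "roll": [0.6, 0, 0, 0, 0], "gripper": [-1, -1, -1, -1, -1]}}

```text
time_s: 2.23
ee_pos: [512.8, 423.3, 22.2]
ee_rot: [-3.14, -0.011, -2.638]
contact_force: [0.2, 1.0, -0.3]
gripper_width: 92.4
```

```bash
python3 -c "
from h import *
go(508.7,422.3,5,np.radians(209))"
```

```text
off [0.39 0.11 1.72] roll -0.2 q [ 0.58  0.8   1.31 -0.    1.04 -1.5 ] pos [512.8 423.3  22.2] yaw -2.638 F [ 0.2  1.  -0.3] w 92.4 t 2.23
```

{"method": "jog_arm", "body": {"offset": [[0.3, 0.1, 0.5], [0, 0, 0.5], [0, 0, 0.4], [0, 0, 0], [0, 0, 0]], "roll": [0, 0, 0, 0, 0], "gripper": [-1, -1, -1, -1, -1]}}

```text
time_s: 2.65
ee_pos: [510.3, 422.9, 8.2]
ee_rot: [-3.14, -0.009, -2.638]
contact_force: [-0.1, 0.1, 0.3]
gripper_width: 91.6
```

```bash
python3 -c "
from h import *
go(508.7,422.3,5,np.radians(209))"
```

```text
off [0.16 0.03 0.33] roll -0.2 q [ 0.58  0.81  1.33 -0.    1.01 -1.5 ] pos [510.3 422.9   8.2] yaw -2.638 F [-0.1  0.1  0.3] w 91.6 t 2.65
```

{"method": "jog_arm", "body": {"offset": [[0.1, 0, 0.3], [0, 0, 0], [0, 0, 0], [0, 0, 0], [0, 0, 0]], "roll": [0, 0, 0, 0, 0], "gripper": [-1, 1, 1, 1, 1]}}

```text
time_s: 3.07
ee_pos: [510.0, 422.9, 6.5]
ee_rot: [-3.14, -0.007, -2.638]
contact_force: [0.2, 0.4, 0.5]
gripper_width: 69.9
```

{"method": "jog_arm", "body": {"offset": [[0, 0, 0], [0, 0, 0], [0, 0, 0], [0, 0, 0], [0, 0, 0]], "roll": [0, 0, 0, 0, 0], "gripper": [1, 1, 1, 1, 1]}}

```text
time_s: 3.48
ee_pos: [510.2, 423.0, 6.9]
ee_rot: [-3.14, -0.006, -2.638]
contact_force: [-0.3, 0.1, -0.9]
gripper_width: 46.3
```

{"method": "jog_arm", "body": {"offset": [[0, 0, -0.3], [0, 0, -0.8], [0, 0, -2], [0, 0, -3], [0, 0, -3]], "roll": [0, 0, 0, 0, 0], "gripper": [1, 1, 1, 1, 1]}}

```text
time_s: 3.9
ee_pos: [506.4, 420.5, 93.3]
ee_rot: [-3.139, -0.024, -2.638]
contact_force: [0.8, -0.1, -0.9]
gripper_width: 46.0
```

{"method": "jog_arm", "body": {"offset": [[0, 0, -2], [0, 0, -1], [0, 0, -0.5], [0, 0, 0], [0, 0, 0]], "roll": [0, 0, 0, 0, 0], "gripper": [1, 1, 1, 1, 1]}}

```text
time_s: 4.32
ee_pos: [509.2, 422.4, 138.4]
ee_rot: [-3.14, -0.012, -2.638]
contact_force: [0.2, 0.0, -1.7]
gripper_width: 46.3
```

```bash
python3 -c "
from h import *
im=arm.get_image('scene');cv2.imwrite('pics/b.png',cv2.resize(im[160:340,360:560],None,fx=3,fy=3))
go(583.4,-270,130)"
```

```text
off [ 26.86 -64.23   1.29] roll 0 q [ 0.58  0.67  1.22 -0.    1.27 -1.5 ] pos [509.1 422.3 138.1] yaw -2.638 F [ 0.4 -0.1 -0.9] w 46.1 t 4.37
```

View pics/b.png

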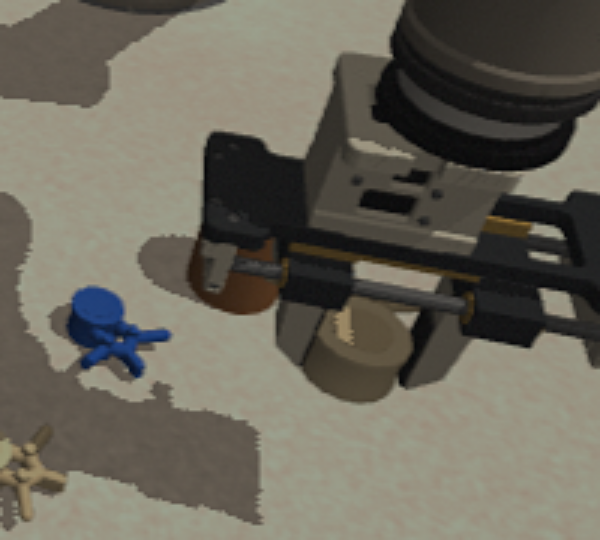

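{"method": "jog_arm", "body": {"offset": [[0.8, -1.9, 0], [1.5, -3.7, 0], [1.5, -3.7, 0], [1.5, -3.7, 0], [1.5, -3.7, 0]], "roll": [0, 0, 0, 0, 0], "gripper": [1, 1, 1, 1, 1]}}

```text
time_s: 4.78
ee_pos: [525.2, 244.4, 130.3]
ee_rot: [3.14, -0.023, -2.626]
contact_force: [1.9, -1.3, -1.5]
gripper_width: 46.0
```

{"method": "jog_arm", "body": {"offset": [[1.5, -3.7, 0], [1.5, -3.7, 0], [1.5, -3.7, 0], [1.5, -3.7, 0], [1.5, -3.7, 0]], "roll": [0, 0, 0, 0, 0], "gripper": [1, 1, 1, 1, 1]}}

```text
time_s: 5.2
ee_pos: [546.4, 37.3, 124.3]
ee_rot: [3.134, -0.036, -2.624]
contact_force: [0.1, -0.1, -0.3]
gripper_width: 46.0
```

```bash
python3 -c "
from h import *
go(583.4,-270,130)"
```

```text
off [ 12.01 -28.53  -0.36] roll 0 q [-0.06  0.5   1.57 -0.01  1.1  -2.15] pos [546.4  37.3 124.3] yaw -2.624 F [ 0.1 -0.1 -0.3] w 46.0 t 5.2
```

{"method": "jog_arm", "body": {"offset": [[1.5, -3.7, -0.2], [1.5, -3.7, -0.2], [1.5, -3.7, -0.2], [1.5, -3.7, 0], [1.5, -3.7, 0]], "roll": [0, 0, 0, 0, 0], "gripper": [1, 1, 1, 1, 1]}}

```text
time_s: 5.62
ee_pos: [568.3, -169.7, 124.0]
ee_rot: [3.124, -0.046, -2.624]
contact_force: [1.8, 0.1, -1.6]
gripper_width: 46.1
```

{"method": "jog_arm", "body": {"offset": [[1.5, -3.7, 0], [1.0, -2, 0], [0, 0, 0], [0, 0, 0], [0, 0, 0]], "roll": [0, 0, 0, 0, 0], "gripper": [1, 1, 1, 1, 1]}}

```text
time_s: 6.03
ee_pos: [570.6, -243.1, 115.5]
ee_rot: [3.115, -0.053, -2.634]
contact_force: [0.2, -0.4, -2.0]
gripper_width: 46.3
```

```bash
python3 -c "
from h import *
go(583.4,-270,80)"
```

```text
off [ 0.   -3.06  3.48] roll 0 q [-0.51  0.64  1.34 -0.03  1.21 -2.58] pos [ 570.6 -243.1  115.5] yaw -2.634 F [ 0.2 -0.4 -2. ] w 46.3 t 6.03
```

{"method": "jog_arm", "body": {"offset": [[0, -1, 0], [0, -1, 0], [0, -1, 0], [0, 0, 0], [0, 0, 0]], "roll": [0, 0, 0, 0, 0], "gripper": [1, 1, 1, 1, 1]}}

```text
time_s: 6.45
ee_pos: [587.0, -265.8, 113.1]
ee_rot: [3.111, -0.054, -2.627]
contact_force: [-0.6, 0.3, -0.7]
gripper_width: 45.8
```

{"method": "jog_arm", "body": {"offset": [[0, 0, 1], [0, 0, 1], [0, 0, 1], [0, 0, 0], [0, 0, 0]], "roll": [0, 0, 0, 0, 0], "gripper": [1, 1, 1, 1, 1]}}

```text
time_s: 6.87
ee_pos: [584.6, -262.9, 79.3]
ee_rot: [3.109, -0.055, -2.624]
contact_force: [-0.1, 0.1, -0.9]
gripper_width: 45.9
```

```bash
python3 -c "
from h import *
go(583.4,-270,80);print(arm.observe()['ee_rot'])"
```

```text
off [ 0.46 -0.55 -0.06] roll 0 q [-0.53  0.72  1.3  -0.03  1.18 -2.6 ] pos [ 584.6 -262.9   79.3] yaw -2.624 F [-0.1  0.1 -0.9] w 45.9 t 6.87
[ 3.10947049 -0.05479007 -2.62384226]
```

```bash
python3 -c "
from h import *
go(584.5,-269.3,50);print(tri([0,0],[0,0])[0]*0)"
```

```text
off [ 0.17 -0.64  2.93] roll 0 q [-0.53  0.72  1.3  -0.03  1.18 -2.6 ] pos [ 584.6 -262.9   79.3] yaw -2.624 F [-0.1  0.1 -0.9] w 45.9 t 6.87
0.0
```

{"method": "jog_arm", "body": {"offset": [[0.2, -0.6, 0.8], [0, 0, 0.8], [0, 0, 0.6], [0, 0, 0], [0, 0, 0]], "roll": [0, 0, 0, 0, 0], "gripper": [1, 1, 1, 1, 1]}}

```text
time_s: 7.28
ee_pos: [584.1, -269.7, 54.5]
ee_rot: [3.109, -0.055, -2.624]
contact_force: [-1.3, -0.9, -0.8]
gripper_width: 46.2
```

```bash
python3 -c "
from h import *
go(584.5,-269.3,47)
for n,(u,v) in dict(scene=(195,175),top=(389,191)).items():
  im=arm.get_image(n);cv2.imwrite('pics/c_%s.png'%n,cv2.resize(im[v-60:v+60,u-70:u+70],None,fx=5,fy=5,interpolation=2))"
```

```text
off [-0.1  -0.01  0.74] roll 0 q [-0.54  0.75  1.31 -0.04  1.13 -2.61] pos [ 584.1 -269.7   54.5] yaw -2.624 F [-1.3 -0.9 -0.8] w 46.2 t 7.28
```

View pics/c_scene.png

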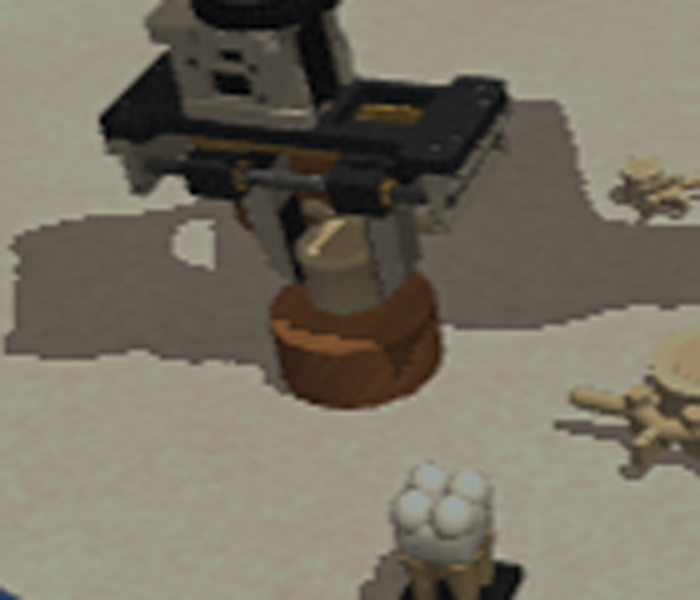

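{"method": "jog_arm", "body": {"offset": [[-0.1, 0, 0.3], [0, 0, 0.2], [0, 0, 0.15], [0, 0, 0], [0, 0, 0]], "roll": [0, 0, 0, 0, 0], "gripper": [1, 1, 1, 1, 1]}}

```text
time_s: 7.8
ee_pos: [585.5, -269.3, 48.9]
ee_rot: [3.111, -0.054, -2.624]
contact_force: [-0.4, 1.1, -1.7]
gripper_width: 45.9
```

{"method": "jog_arm", "body": {"offset": [[0, 0, 0.1], [0, 0, 0], [0, 0, 0], [0, 0, 0], [0, 0, 0]], "roll": [0, 0, 0, 0, 0], "gripper": [1, 1, 1, 1, 1]}}

```text
time_s: 8.22
ee_pos: [585.6, -269.3, 48.2]
ee_rot: [3.112, -0.053, -2.624]
contact_force: [0.1, 0.9, -1.7]
gripper_width: 46.4
```

{"method": "jog_arm", "body": {"offset": [[0, 0, 0.15], [0, 0, 0], [0, 0, 0], [0, 0, 0], [0, 0, 0]], "roll": [0, 0, 0, 0, 0], "gripper": [1, 1, 1, 1, 1]}}

```text
time_s: 8.63
ee_pos: [585.5, -269.4, 46.6]
ee_rot: [3.112, -0.053, -2.624]
contact_force: [0.9, 0.2, -1.0]
gripper_width: 46.0
```

{"method": "jog_arm", "body": {"offset": [[0, 0, 0.12], [0, 0, 0], [0, 0, 0], [0, 0, 0], [0, 0, 0]], "roll": [0, 0, 0, 0, 0], "gripper": [1, 1, 1, 1, 1]}}

```text
time_s: 9.05
ee_pos: [585.5, -269.6, 45.8]
ee_rot: [3.112, -0.053, -2.624]
contact_force: [-0.4, 0.2, -0.6]
gripper_width: 46.2
```

{"method": "jog_arm", "body": {"offset": [[0, 0, 0.12], [0, 0, 0], [0, 0, 0], [0, 0, 0], [0, 0, 0]], "roll": [0, 0, 0, 0, 0], "gripper": [1, 1, 1, 1, 1]}}

```text
time_s: 9.47
ee_pos: [585.3, -269.8, 45.7]
ee_rot: [3.113, -0.054, -2.624]
contact_force: [-1.4, -0.5, 0.2]
gripper_width: 46.2
```

{"method": "jog_arm", "body": {"offset": [[0, 0, 0.1], [0, 0, 0], [0, 0, 0], [0, 0, 0], [0, 0, 0]], "roll": [0, 0, 0, 0, 0], "gripper": [1, 1, 1, 1, 1]}}

```text
time_s: 9.88
ee_pos: [585.1, -269.9, 45.6]
ee_rot: [3.113, -0.054, -2.624]
contact_force: [-1.4, -0.1, 1.9]
gripper_width: 46.7
```

{"method": "jog_arm", "body": {"offset": [[0, 0, 0], [0, 0, 0], [0, 0, 0], [0, 0, 0], [0, 0, 0]], "roll": [0, 0, 0, 0, 0], "gripper": [-1, -1, -1, -1, -1]}}

```text
time_s: 10.3
ee_pos: [585.3, -270.0, 45.0]
ee_rot: [3.114, -0.054, -2.624]
contact_force: [0.3, -0.4, 0.3]
gripper_width: 74.7
```

{"method": "jog_arm", "body": {"offset": [[0, 0, -0.5], [0, 0, -1], [0, 0, -2], [0, 0, -3], [0, 0, -3]], "roll": [0, 0, 0, 0, 0], "gripper": [-1, -1, -1, -1, -1]}}

```text
time_s: 10.72
ee_pos: [587.7, -267.8, 137.5]
ee_rot: [3.101, -0.061, -2.623]
contact_force: [1.2, 0.1, 0.3]
gripper_width: 91.6
```

```bash
python3 -c "
from h import *
go(481.2,-104.2,80,np.radians(13));print(arm.observe()['ee_rot'])"
```

```text
off [ 0.79 19.24  6.6 ] roll 16.7 q [-0.53  0.68  1.21 -0.03  1.32 -2.61] pos [ 587.7 -267.8  137.5] yaw -2.623 F [1.2 0.1 0.3] w 91.6 t 10.72
[ 3.10050342 -0.06094372 -2.62315904]
```

{"method": "jog_arm", "body": {"offset": [[0, 3.8, 0], [0.1, 3.8, 0], [0.2, 3.8, 0], [0.2, 3.8, 0], [0, 2, 0]], "roll": [0, 0, 0, 0, 0], "gripper": [-1, -1, -1, -1, -1]}}

```text
time_s: 11.13
ee_pos: [503.4, -123.5, 156.4]
ee_rot: [3.125, -0.046, -2.631]
contact_force: [0.9, 0.0, -0.1]
gripper_width: 92.1
```

{"method": "jog_arm", "body": {"offset": [[0, 0, 0], [0, 0, 0], [0, 0, 0], [0, 0, 0], [0, 0, 0]], "roll": [5.5, 5.5, 5.5, 0, 0], "gripper": [-1, -1, -1, -1, -1]}}

```text
time_s: 11.55
ee_pos: [501.7, -117.9, 163.3]
ee_rot: [-3.142, -0.043, -2.923]
contact_force: [1.0, -0.6, 0.0]
gripper_width: 91.8
```

```bash
python3 -c "
from h import *
go(481.2,-104.2,60,np.radians(13));print(arm.observe()['ee_rot'])
im=arm.get_image('scene');cv2.imwrite('pics/d.png',cv2.resize(im[80:260,120:360],None,fx=3,fy=3))"
```

```text
off [ 1.26  1.79 10.4 ] roll -0.5 q [-0.36  0.41  1.61 -0.03  1.16 -2.14] pos [ 501.7 -117.9  163.3] yaw -2.923 F [ 1.  -0.6  0. ] w 91.8 t 11.55
[-3.14150066 -0.0428392  -2.92268183]
```

View pics/d.png

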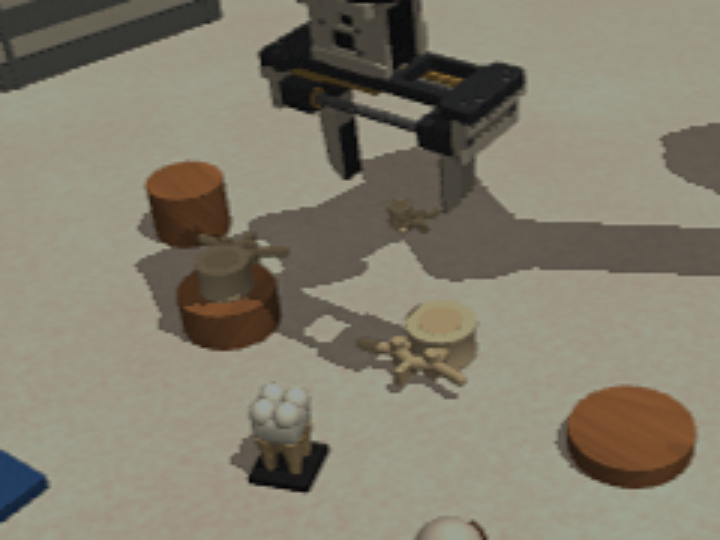

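{"method": "jog_arm", "body": {"offset": [[0.6, 0.9, 2], [0.6, 0.9, 3], [0, 0, 3], [0, 0, 1], [0, 0, 0]], "roll": [0, 0, 0, 0, 0], "gripper": [-1, -1, -1, -1, -1]}}

```text
time_s: 12.02
ee_pos: [485.0, -105.5, 73.9]
ee_rot: [-3.137, -0.035, -2.911]
contact_force: [0.1, -0.6, -0.2]
gripper_width: 91.9
```

```bash
python3 -c "
from h import *
go(481.2,-104.2,5,np.radians(13));print(arm.observe()['ee_rot'])"
```

```text
off [0.1  0.25 6.9 ] roll 0.2 q [-0.35  0.49  1.77 -0.03  0.91 -2.14] pos [ 485.  -105.5   73.9] yaw -2.911 F [ 0.1 -0.6 -0.2] w 91.9 t 12.02
[-3.13678377 -0.03515027 -2.91128255]
```

{"method": "jog_arm", "body": {"offset": [[0.1, 0.25, 1.5], [0, 0, 1.5], [0, 0, 1.2], [0, 0, 0.6], [0, 0, 0]], "roll": [0, 0, 0, 0, 0], "gripper": [-1, -1, -1, -1, -1]}}

```text
time_s: 12.43
ee_pos: [484.7, -105.9, 27.2]
ee_rot: [-3.134, -0.031, -2.904]
contact_force: [-0.3, -0.2, 0.5]
gripper_width: 91.6
```

```bash
python3 -c "
from h import *
go(481.2,-104.2,6,np.radians(13));print(arm.observe()['ee_rot'])
im=arm.get_image('scene');cv2.imwrite('pics/e.png',cv2.resize(im[120:240,190:350],None,fx=4,fy=4))"
```

```text
off [0.24 0.26 2.12] roll 0.6 q [-0.35  0.56  1.82 -0.03  0.79 -2.14] pos [ 484.7 -105.9   27.2] yaw -2.904 F [-0.3 -0.2  0.5] w 91.6 t 12.43
[-3.13433552 -0.03147293 -2.90395091]
```

View pics/e.png

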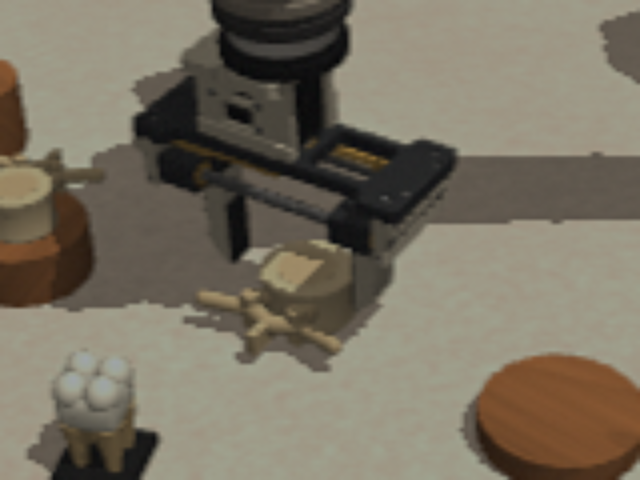

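{"method": "jog_arm", "body": {"offset": [[0.24, 0.2, 0.8], [0, 0.1, 0.7], [0, 0, 0.4], [0, 0, 0], [0, 0, 0]], "roll": [0.5, 0, 0, 0, 0], "gripper": [-1, -1, -1, -1, -1]}}

```text
time_s: 12.9
ee_pos: [483.3, -104.6, 9.7]
ee_rot: [-3.131, -0.026, -2.913]
contact_force: [-0.4, 0.6, 0.2]
gripper_width: 91.6
```

```bash
python3 -c "
from h import *
go(481.2,-104.2,6,np.radians(13));print(arm.observe()['ee_rot'])"
```

```text
off [0.18 0.09 0.38] roll 0.1 q [-0.35  0.59  1.84 -0.04  0.73 -2.13] pos [ 483.3 -104.6    9.7] yaw -2.913 F [-0.4  0.6  0.2] w 91.6 t 12.9
[-3.13071914 -0.02637646 -2.9127441 ]
```

{"method": "jog_arm", "body": {"offset": [[0.15, 0.1, 0.25], [0, 0, 0], [0, 0, 0], [0, 0, 0], [0, 0, 0]], "roll": [0, 0, 0, 0, 0], "gripper": [-1, -1, 1, 1, 1]}}

```text
time_s: 13.32
ee_pos: [481.8, -104.0, 7.6]
ee_rot: [-3.13, -0.025, -2.912]
contact_force: [-0.6, -0.5, 1.7]
gripper_width: 76.5
```

{"method": "jog_arm", "body": {"offset": [[0, 0, 0], [0, 0, 0], [0, 0, 0], [0, 0, 0], [0, 0, 0]], "roll": [0, 0, 0, 0, 0], "gripper": [1, 1, 1, 1, 1]}}

```text
time_s: 13.73
ee_pos: [482.0, -104.1, 7.8]
ee_rot: [-3.13, -0.025, -2.913]
contact_force: [0.1, 0.5, 0.2]
gripper_width: 60.1
```

{"method": "jog_arm", "body": {"offset": [[0, 0, -0.3], [0, 0, -0.8], [0, 0, -2], [0, 0, -2], [0, 0, -2]], "roll": [0, 0, 0, 0, 0], "gripper": [1, 1, 1, 1, 1]}}

```text
time_s: 14.15
ee_pos: [479.5, -101.4, 77.8]
ee_rot: [-3.137, -0.036, -2.913]
contact_force: [0.7, -0.1, -2.9]
gripper_width: 60.3
```

```bash
python3 -c "
from h import *
go(456.3,88.5,70);print(arm.observe()['ee_rot'])"
```

```text
off [-2.08 19.03  0.62] roll 0 q [-0.35  0.47  1.79 -0.03  0.91 -2.13] pos [ 479.5 -101.4   77.8] yaw -2.913 F [ 0.7 -0.1 -2.9] w 60.3 t 14.15
[-3.13715638 -0.03597472 -2.91260552]
```

{"method": "jog_arm", "body": {"offset": [[-0.4, 3.6, 0], [-0.4, 3.6, 0], [-0.4, 3.6, 0], [-0.4, 3.6, 0], [-0.4, 2, 0]], "roll": [0, 0, 0, 0, 0], "gripper": [1, 1, 1, 1, 1]}}

```text
time_s: 14.57
ee_pos: [465.8, 62.6, 83.7]
ee_rot: [-3.13, -0.023, -2.923]
contact_force: [-0.7, -0.3, -2.1]
gripper_width: 60.0
```

{"method": "jog_arm", "body": {"offset": [[0, 0.5, 0], [0, 0, 0], [0, 0, 0], [0, 0, 0], [0, 0, 0]], "roll": [0, 0, 0, 0, 0], "gripper": [1, 1, 1, 1, 1]}}

```text
time_s: 14.98
ee_pos: [464.0, 69.7, 85.2]
ee_rot: [-3.13, -0.023, -2.918]
contact_force: [-0.7, -0.2, -2.2]
gripper_width: 60.2
```

```bash
python3 -c "
from h import *
go(457,88.7,35);print(arm.observe()['ee_rot'])"
```

```text
off [0.15 2.06 5.  ] roll 0 q [-0.    0.43  1.84 -0.02  0.89 -1.78] pos [464.   69.7  85.2] yaw -2.918 F [-0.7 -0.2 -2.2] w 60.2 t 14.98
[-3.12958921 -0.02286558 -2.91758599]
```

{"method": "jog_arm", "body": {"offset": [[0.1, 1, 1.2], [0, 1, 1.2], [0, 0, 1.2], [0, 0, 0.8], [0, 0, 0]], "roll": [0, 0, 0, 0, 0], "gripper": [1, 1, 1, 1, 1]}}

```text
time_s: 15.4
ee_pos: [460.1, 83.0, 40.2]
ee_rot: [-3.128, -0.02, -2.927]
contact_force: [0.0, -0.7, -3.1]
gripper_width: 60.2
```

```bash
python3 -c "
from h import *
go(457,88.7,29);print(arm.observe()['ee_rot'])"
```

```text
off [0.16 0.64 1.12] roll 0 q [ 0.03  0.5   1.89 -0.02  0.77 -1.74] pos [460.1  83.   40.2] yaw -2.927 F [ 0.  -0.7 -3.1] w 60.2 t 15.4
[-3.12787083 -0.01982721 -2.92663196]
```

{"method": "jog_arm", "body": {"offset": [[0.16, 0.5, 0.3], [0, 0.2, 0.3], [0, 0, 0.2], [0, 0, 0], [0, 0, 0]], "roll": [0, 0, 0, 0, 0], "gripper": [1, 1, 1, 1, 1]}}

```text
time_s: 15.82
ee_pos: [458.0, 88.0, 32.4]
ee_rot: [-3.127, -0.019, -2.93]
contact_force: [-0.8, 0.2, -2.6]
gripper_width: 60.1
```

```bash
python3 -c "
from h import *
go(457,88.7,28)"
```

```text
off [0.07 0.09 0.44] roll 0 q [ 0.04  0.51  1.9  -0.03  0.75 -1.73] pos [458.   88.   32.4] yaw -2.93 F [-0.8  0.2 -2.6] w 60.1 t 15.82
```

{"method": "jog_arm", "body": {"offset": [[0.05, 0.1, 0.2], [0, 0, 0.1], [0, 0, 0], [0, 0, 0], [0, 0, 0]], "roll": [0, 0, 0, 0, 0], "gripper": [1, 1, 1, 1, 1]}}

```text
time_s: 16.23
ee_pos: [457.9, 89.0, 30.0]
ee_rot: [-3.127, -0.017, -2.93]
contact_force: [0.3, 0.1, -1.7]
gripper_width: 60.2
```

{"method": "jog_arm", "body": {"offset": [[0, 0, 0.1], [0, 0, 0], [0, 0, 0], [0, 0, 0], [0, 0, 0]], "roll": [0, 0, 0, 0, 0], "gripper": [1, 1, 1, 1, 1]}}

```text
time_s: 16.65
ee_pos: [458.0, 89.0, 29.0]
ee_rot: [-3.127, -0.016, -2.929]
contact_force: [0.7, -0.1, -2.1]
gripper_width: 60.2
```

{"method": "jog_arm", "body": {"offset": [[0, 0, 0.1], [0, 0, 0], [0, 0, 0], [0, 0, 0], [0, 0, 0]], "roll": [0, 0, 0, 0, 0], "gripper": [1, 1, 1, 1, 1]}}

```text
time_s: 17.07
ee_pos: [458.0, 89.0, 27.9]
ee_rot: [-3.127, -0.016, -2.93]
contact_force: [0.2, 0.4, -2.9]
gripper_width: 60.4
```

{"method": "jog_arm", "body": {"offset": [[0, 0, 0.1], [0, 0, 0], [0, 0, 0], [0, 0, 0], [0, 0, 0]], "roll": [0, 0, 0, 0, 0], "gripper": [1, 1, 1, 1, 1]}}

```text
time_s: 17.48
ee_pos: [458.3, 88.9, 28.1]
ee_rot: [-3.127, -0.015, -2.93]
contact_force: [0.2, -0.5, -2.2]
gripper_width: 60.5
```

{"method": "jog_arm", "body": {"offset": [[0, 0, 0.1], [0, 0, 0], [0, 0, 0], [0, 0, 0], [0, 0, 0]], "roll": [0, 0, 0, 0, 0], "gripper": [1, 1, 1, 1, 1]}}

```text
time_s: 17.9
ee_pos: [458.6, 88.9, 27.9]
ee_rot: [-3.127, -0.014, -2.93]
contact_force: [-2.0, 0.2, 1.1]
gripper_width: 60.2
```

{"method": "jog_arm", "body": {"offset": [[0, 0, 0], [0, 0, 0], [0, 0, 0], [0, 0, 0], [0, 0, 0]], "roll": [0, 0, 0, 0, 0], "gripper": [-1, -1, -1, -1, -1]}}

```text
time_s: 18.32
ee_pos: [459.3, 88.9, 28.0]
ee_rot: [-3.126, -0.013, -2.93]
contact_force: [-0.0, 0.0, 0.3]
gripper_width: 88.7
```

{"method": "jog_arm", "body": {"offset": [[0, 0, -0.5], [0, 0, -1], [0, 0, -2], [0, 0, -3], [0, 0, -3]], "roll": [0, 0, 0, 0, 0], "gripper": [-1, -1, -1, -1, -1]}}

```text
time_s: 18.73
ee_pos: [456.1, 90.3, 121.7]
ee_rot: [-3.129, -0.027, -2.93]
contact_force: [0.9, 0.2, -0.9]
gripper_width: 91.5
```

```bash
python3 -c "
from h import *
go(614.3,278.8,110,np.radians(115));print(arm.observe()['ee_rot'])"
```

```text
off [-19.45  15.11   0.45] roll 77.1 q [ 0.04  0.37  1.81 -0.02  0.99 -1.73] pos [456.1  90.3 121.7] yaw -2.93 F [ 0.9  0.2 -0.9] w 91.5 t 18.73
[-3.12868819 -0.02673745 -2.9298897 ]
```

{"method": "jog_arm", "body": {"offset": [[-3.1, 2.4, 0], [-3.2, 2.5, 0], [-3.2, 2.5, 0], [-3.2, 2.5, 0], [-3.2, 2.5, 0]], "roll": [0, 0, 0, 0, 0], "gripper": [-1, -1, -1, -1, -1]}}

```text
time_s: 19.15
ee_pos: [589.7, 245.1, 129.3]
ee_rot: [-3.126, -0.013, -2.938]
contact_force: [1.9, -0.3, -0.5]
gripper_width: 91.8
```

{"method": "jog_arm", "body": {"offset": [[-1.5, 1, 0], [0, 0, 0], [0, 0, 0], [0, 0, 0], [0, 0, 0]], "roll": [7, 7, 7, 7, 7], "gripper": [-1, -1, -1, -1, -1]}}

```text
time_s: 19.57
ee_pos: [606.4, 267.2, 128.5]
ee_rot: [-3.125, 0.001, 2.723]
contact_force: [0.3, -0.8, -0.1]
gripper_width: 91.9
```

{"method": "jog_arm", "body": {"offset": [[0, 0, 0], [0, 0, 0], [0, 0, 0], [0, 0, 0], [0, 0, 0]], "roll": [7, 7, 7, 7, 7], "gripper": [-1, -1, -1, -1, -1]}}

```text
time_s: 19.98
ee_pos: [605.5, 267.6, 129.4]
ee_rot: [-3.127, 0.01, 2.098]
contact_force: [-1.4, -0.6, -1.0]
gripper_width: 91.9
```

```bash
python3 -c "
from h import *
go(614.3,278.8,60,np.radians(115));print(arm.observe()['ee_rot'])"
```

```text
off [0.59 1.43 6.91] roll 5.2 q [ 0.31  0.68  1.23 -0.01  1.25 -0.22] pos [605.5 267.6 129.4] yaw 2.098 F [-1.4 -0.6 -1. ] w 91.9 t 19.98
[-3.12707769  0.00957469  2.09768493]
```

Now take a fresh crop of M while nothing has moved there, then go down.

{"method": "jog_arm", "body": {"offset": [[0.5, 0.7, 1], [0.1, 0.7, 2], [0, 0, 2], [0, 0, 1], [0, 0, 0]], "roll": [5.2, 0, 0, 0, 0], "gripper": [-1, -1, -1, -1, -1]}}

```text
time_s: 20.4
ee_pos: [615.5, 279.1, 70.4]
ee_rot: [-3.132, 0.011, 1.995]
contact_force: [0.1, 0.6, -0.2]
gripper_width: 91.9
```

```bash
python3 -c "
from h import *
go(614.3,278.8,4,np.radians(115));print(arm.observe()['ee_rot'])
im=arm.get_image('scene');cv2.imwrite('pics/f.png',cv2.resize(im[200:350,260:460],None,fx=3.5,fy=3.5))"
```

```text
off [ 0.1  -0.06  6.64] roll -0.7 q [ 0.32  0.76  1.24 -0.01  1.15 -0.1 ] pos [615.5 279.1  70.4] yaw 1.995 F [ 0.1  0.6 -0.2] w 91.9 t 20.4
[-3.13186184  0.01142549  1.99452975]
```

View pics/f.png

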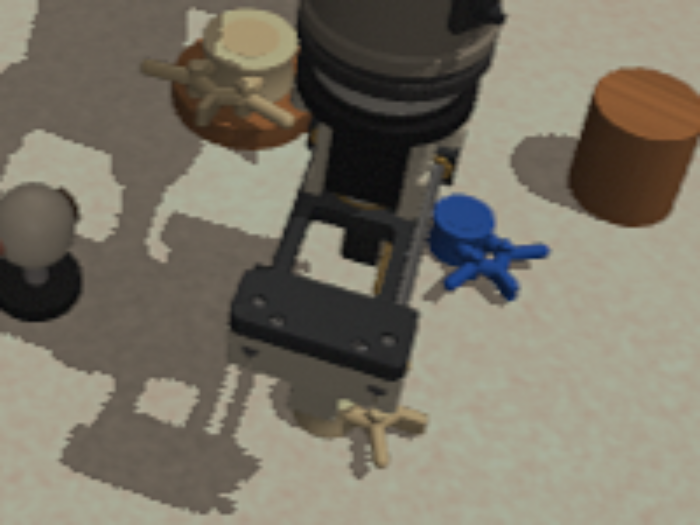

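{"method": "jog_arm", "body": {"offset": [[0.1, 0, 1.5], [0, 0, 1.5], [0, 0, 1.2], [0, 0, 0.6], [0, 0, 0]], "roll": [-0.7, 0, 0, 0, 0], "gripper": [-1, -1, -1, -1, -1]}}

```text
time_s: 20.87
ee_pos: [618.2, 280.1, 27.8]
ee_rot: [-3.141, 0.012, 2.008]
contact_force: [-1.3, -0.3, 0.7]
gripper_width: 91.7
```

```bash
python3 -c "
from h import *
go(614.3,278.8,4,np.radians(115));print(arm.observe()['ee_rot'])"
```

```text
off [ 0.07 -0.41  2.38] roll 0.0 q [ 0.32  0.81  1.27 -0.01  1.06 -0.11] pos [618.2 280.1  27.8] yaw 2.008 F [-1.3 -0.3  0.7] w 91.7 t 20.87
[-3.14072055  0.01237     2.00757242]
```

{"method": "jog_arm", "body": {"offset": [[0.05, -0.4, 0.8], [0, 0, 0.8], [0, 0, 0.4], [0, 0, 0], [0, 0, 0]], "roll": [0, 0, 0, 0, 0], "gripper": [-1, -1, -1, -1, -1]}}

```text
time_s: 21.28
ee_pos: [615.2, 278.8, 8.4]
ee_rot: [3.139, 0.013, 2.007]
contact_force: [-0.1, 0.6, -0.2]
gripper_width: 91.9
```

```bash
python3 -c "
from h import *
go(614.3,278.8,4,np.radians(115));print(arm.observe()['ee_rot'])"
```

```text
off [ 0.04 -0.08  0.44] roll 0.0 q [ 0.32  0.83  1.3  -0.01  1.01 -0.11] pos [615.2 278.8   8.4] yaw 2.007 F [-0.1  0.6 -0.2] w 91.9 t 21.28
[3.13935076 0.01274262 2.00746852]
```

{"method": "jog_arm", "body": {"offset": [[0, -0.1, 0.3], [0, 0, 0], [0, 0, 0], [0, 0, 0], [0, 0, 0]], "roll": [0, 0, 0, 0, 0], "gripper": [-1, -1, 1, 1, 1]}}

```text
time_s: 21.7
ee_pos: [614.9, 278.6, 6.1]
ee_rot: [3.138, 0.013, 2.007]
contact_force: [-0.6, 0.3, -0.1]
gripper_width: 76.7
```

{"method": "jog_arm", "body": {"offset": [[0, 0, 0], [0, 0, 0], [0, 0, 0], [0, 0, 0], [0, 0, 0]], "roll": [0, 0, 0, 0, 0], "gripper": [1, 1, 1, 1, 1]}}

```text
time_s: 22.12
ee_pos: [615.3, 278.7, 6.6]
ee_rot: [3.137, 0.013, 2.007]
contact_force: [0.5, -0.4, 0.3]
gripper_width: 42.8
```

{"method": "jog_arm", "body": {"offset": [[0, 0, 0], [0, 0, 0], [0, 0, 0], [0, 0, 0], [0, 0, 0]], "roll": [0, 0, 0, 0, 0], "gripper": [1, 1, 1, 1, 1]}}

```text
time_s: 22.53
ee_pos: [615.3, 278.7, 6.7]
ee_rot: [3.137, 0.013, 2.007]
contact_force: [-0.4, 0.3, -0.7]
gripper_width: 33.2
```

{"method": "jog_arm", "body": {"offset": [[0, 0, -0.3], [0, 0, -0.8], [0, 0, -2], [0, 0, -3], [0, 0, -3]], "roll": [0, 0, 0, 0, 0], "gripper": [1, 1, 1, 1, 1]}}

```text
time_s: 22.95
ee_pos: [609.7, 277.9, 93.3]
ee_rot: [-3.13, 0.011, 2.007]
contact_force: [0.9, 0.7, -0.2]
gripper_width: 33.7
```

{"method": "jog_arm", "body": {"offset": [[0, 0, -2], [0, 0, -2], [0, 0, -1], [0, 0, 0], [0, 0, 0]], "roll": [0, 0, 0, 0, 0], "gripper": [1, 1, 1, 1, 1]}}

```text
time_s: 23.37
ee_pos: [612.5, 279.8, 156.1]
ee_rot: [3.14, 0.013, 2.007]
contact_force: [0.3, -0.2, -1.0]
gripper_width: 33.6
```

```bash
python3 -c "
from h import *
go(519.3,-433.3,150);print(arm.observe()['ee_rot'])
im=arm.get_image('scene');cv2.imwrite('pics/g.png',cv2.resize(im[150:330,260:480],None,fx=3,fy=3))"
```

```text
off [-60.66 -38.6    1.3 ] roll 0 q [ 0.32  0.67  1.17 -0.01  1.3  -0.11] pos [612.5 279.8 156.1] yaw 2.007 F [ 0.3 -0.2 -1. ] w 33.6 t 23.37
[3.13963295 0.0125855  2.00746606]
```

View pics/g.png

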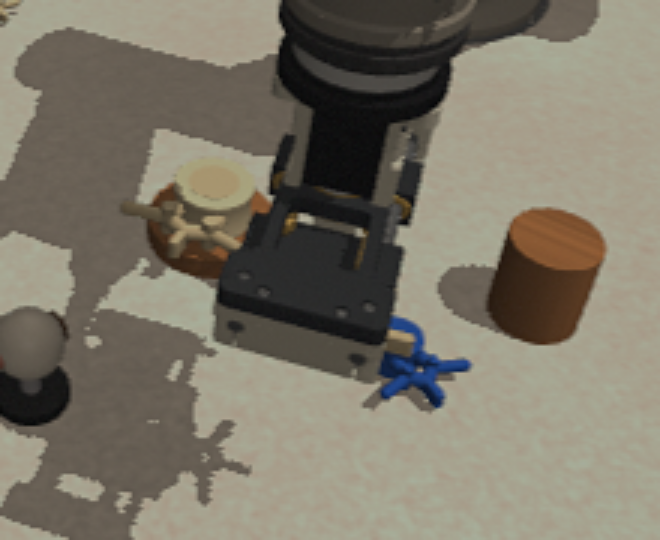

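{"method": "jog_arm", "body": {"offset": [[-1.7, -1.1, 0], [-3.4, -2.15, -0.1], [-3.4, -2.15, -0.1], [-3.4, -2.15, -0.1], [-3.4, -2.15, -0.1]], "roll": [0, 0, 0, 0, 0], "gripper": [1, 1, 1, 1, 1]}}

```text
time_s: 23.83
ee_pos: [584.6, 102.6, 151.9]
ee_rot: [-3.133, 0.006, 2.02]
contact_force: [1.2, 0.4, -0.5]
gripper_width: 33.8
```

{"method": "jog_arm", "body": {"offset": [[-3.4, -2.15, -0.1], [-3.4, -2.15, -0.1], [-3.4, -2.15, -0.1], [-3.4, -2.15, -0.1], [-3.4, -2.15, -0.1]], "roll": [0, 0, 0, 0, 0], "gripper": [1, 1, 1, 1, 1]}}

```text
time_s: 24.25
ee_pos: [554.6, -103.9, 150.7]
ee_rot: [-3.12, -0.002, 2.022]
contact_force: [1.0, -0.5, -0.8]
gripper_width: 33.3
```

{"method": "jog_arm", "body": {"offset": [[-3.4, -2.15, -0.1], [-3.4, -2.15, -0.1], [-3.4, -2.15, -0.1], [-3.4, -2.15, -0.1], [-3.4, -2.15, -0.1]], "roll": [0, 0, 0, 0, 0], "gripper": [1, 1, 1, 1, 1]}}

```text
time_s: 24.67
ee_pos: [525.4, -310.0, 149.1]
ee_rot: [-3.112, -0.015, 2.021]
contact_force: [1.0, 0.3, -0.3]
gripper_width: 33.6
```

```bash
python3 -c "
from h import *
go(519.3,-433.3,130);print(arm.observe()['ee_rot'])"
```

```text
off [-10.86  -5.87   1.92] roll 0 q [-0.65  0.58  1.36 -0.02  1.23 -1.09] pos [ 525.4 -310.   149.1] yaw 2.021 F [ 1.   0.3 -0.3] w 33.6 t 24.67
[-3.11204639 -0.01495451  2.02144613]
```

{"method": "jog_arm", "body": {"offset": [[-3.4, -1.9, 0], [-2.7, -1.5, 0], [-2, -1, 0], [-1, -0.5, 0], [0, 0, 0]], "roll": [0, 0, 0, 0, 0], "gripper": [1, 1, 1, 1, 1]}}

```text
time_s: 25.08
ee_pos: [512.9, -425.9, 138.4]
ee_rot: [-3.105, -0.026, 2.011]
contact_force: [0.7, 0.5, -0.5]
gripper_width: 33.3
```

```bash
python3 -c "
from h import *
go(520.2,-433.3,100);print(arm.observe()['ee_rot'])"
```

```text
off [-1.08  0.48  3.8 ] roll 0 q [-0.8   0.7   1.17 -0.03  1.31 -1.23] pos [ 512.9 -425.9  138.4] yaw 2.011 F [ 0.7  0.5 -0.5] w 33.3 t 25.08
[-3.10532811 -0.02629641  2.01105209]
```

{"method": "jog_arm", "body": {"offset": [[-0.6, 0.3, 1], [-0.5, 0.2, 1.5], [0, 0, 1.5], [0, 0, 0.5], [0, 0, 0]], "roll": [0, 0, 0, 0, 0], "gripper": [1, 1, 1, 1, 1]}}

```text
time_s: 25.5
ee_pos: [520.3, -428.7, 82.7]
ee_rot: [-3.103, -0.036, 2.013]
contact_force: [0.1, -0.5, -0.5]
gripper_width: 33.7
```

```bash
python3 -c "
from h import *
go(520.2,-433.3,70);print(arm.observe()['ee_rot'])"
```

```text
off [-0.46 -0.15  1.26] roll 0 q [-0.79  0.77  1.19 -0.03  1.23 -1.22] pos [ 520.3 -428.7   82.7] yaw 2.013 F [ 0.1 -0.5 -0.5] w 33.7 t 25.5
[-3.10307667 -0.03620539  2.0129077 ]
```

{"method": "jog_arm", "body": {"offset": [[-0.45, -0.15, 0.4], [0, 0, 0.4], [0, 0, 0.3], [0, 0, 0], [0, 0, 0]], "roll": [0, 0, 0, 0, 0], "gripper": [1, 1, 1, 1, 1]}}

```text
time_s: 25.92
ee_pos: [521.7, -431.1, 70.2]
ee_rot: [-3.103, -0.037, 2.016]
contact_force: [-0.7, -0.2, -0.1]
gripper_width: 33.7
```

```bash
python3 -c "
from h import *
go(520.2,-433.3,64);print(arm.observe()['ee_rot'])
im=arm.get_image('scene');cv2.imwrite('pics/i.png',cv2.resize(im[70:200,120:280],None,fx=4,fy=4))"
```

```text
off [-0.15 -0.21  0.63] roll 0 q [-0.79  0.79  1.19 -0.03  1.21 -1.23] pos [ 521.7 -431.1   70.2] yaw 2.016 F [-0.7 -0.2 -0.1] w 33.7 t 25.92
[-3.10306557 -0.03726999  2.0163679 ]
```

View pics/i.png

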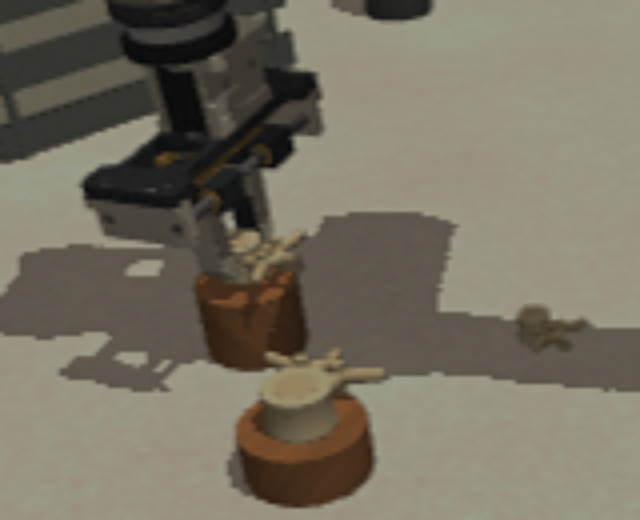

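{"method": "jog_arm", "body": {"offset": [[-0.15, -0.2, 0.2], [0, 0, 0.15], [0, 0, 0.1], [0, 0, 0], [0, 0, 0]], "roll": [0, 0, 0, 0, 0], "gripper": [1, 1, 1, 1, 1]}}

```text
time_s: 26.38
ee_pos: [520.6, -434.4, 67.2]
ee_rot: [-3.104, -0.034, 2.016]
contact_force: [-0.6, -0.2, -0.7]
gripper_width: 33.9
```

{"method": "jog_arm", "body": {"offset": [[0, 0, 0.1], [0, 0, 0], [0, 0, 0], [0, 0, 0], [0, 0, 0]], "roll": [0, 0, 0, 0, 0], "gripper": [1, 1, 1, 1, 1]}}

```text
time_s: 26.8
ee_pos: [520.5, -434.4, 66.3]
ee_rot: [-3.104, -0.034, 2.016]
contact_force: [0.4, -0.5, -1.7]
gripper_width: 33.6
```

{"method": "jog_arm", "body": {"offset": [[0, 0, 0.1], [0, 0, 0], [0, 0, 0], [0, 0, 0], [0, 0, 0]], "roll": [0, 0, 0, 0, 0], "gripper": [1, 1, 1, 1, 1]}}

```text
time_s: 27.22
ee_pos: [520.6, -434.3, 65.2]
ee_rot: [-3.104, -0.034, 2.016]
contact_force: [0.7, 0.7, -1.0]
gripper_width: 33.7
```

{"method": "jog_arm", "body": {"offset": [[0, 0, 0.1], [0, 0, 0], [0, 0, 0], [0, 0, 0], [0, 0, 0]], "roll": [0, 0, 0, 0, 0], "gripper": [1, 1, 1, 1, 1]}}

```text
time_s: 27.63
ee_pos: [520.5, -434.3, 64.1]
ee_rot: [-3.104, -0.034, 2.016]
contact_force: [0.1, 0.0, -1.1]
gripper_width: 33.7
```

{"method": "jog_arm", "body": {"offset": [[0, 0, 0.1], [0, 0, 0], [0, 0, 0], [0, 0, 0], [0, 0, 0]], "roll": [0, 0, 0, 0, 0], "gripper": [1, 1, 1, 1, 1]}}

```text
time_s: 28.05
ee_pos: [520.6, -434.5, 63.6]
ee_rot: [-3.104, -0.033, 2.016]
contact_force: [0.1, 1.2, 0.1]
gripper_width: 33.8
```

{"method": "jog_arm", "body": {"offset": [[0, 0, 0.1], [0, 0, 0], [0, 0, 0], [0, 0, 0], [0, 0, 0]], "roll": [0, 0, 0, 0, 0], "gripper": [1, 1, 1, 1, 1]}}

```text
time_s: 28.47
ee_pos: [520.7, -434.5, 63.5]
ee_rot: [-3.105, -0.032, 2.016]
contact_force: [0.0, -0.6, 1.6]
gripper_width: 33.5
```

Contact; release and rise.

{"method": "jog_arm", "body": {"offset": [[0, 0, 0], [0, 0, 0], [0, 0, 0], [0, 0, 0], [0, 0, 0]], "roll": [0, 0, 0, 0, 0], "gripper": [-1, -1, -1, -1, -1]}}

```text
time_s: 28.88
ee_pos: [520.7, -434.6, 63.0]
ee_rot: [-3.105, -0.033, 2.016]
contact_force: [0.4, 0.9, 0.8]
gripper_width: 62.6
```

{"method": "jog_arm", "body": {"offset": [[0, 0, -0.5], [0, 0, -1], [0, 0, -2], [0, 0, -3], [0, 0, -3]], "roll": [0, 0, 0, 0, 0], "gripper": [-1, -1, -1, -1, -1]}}

```text
time_s: 29.3
ee_pos: [522.5, -433.2, 155.2]
ee_rot: [-3.1, -0.047, 2.016]
contact_force: [0.8, -1.0, 0.5]
gripper_width: 91.2
```

```bash
python3 -c "
from h import *
go(367.8,-289.5,100,np.radians(92));print(arm.observe()['ee_rot'])"
```

```text
off [19.35 -7.51  6.76] roll 23.5 q [-0.79  0.72  1.08 -0.02  1.4  -1.23] pos [ 522.5 -433.2  155.2] yaw 2.016 F [ 0.8 -1.   0.5] w 91.2 t 29.3
[-3.09965061 -0.04715739  2.01555731]
```

{"method": "jog_arm", "body": {"offset": [[3.6, -1.4, 0], [3.7, -1.4, 0], [3.7, -1.4, 0], [3.5, -1.3, 0], [2, -0.8, 0]], "roll": [0, 0, 0, 0, 0], "gripper": [-1, -1, -1, -1, -1]}}

```text
time_s: 29.72
ee_pos: [399.6, -317.0, 177.0]
ee_rot: [-3.111, -0.014, 2.015]
contact_force: [0.6, -0.8, 0.2]
gripper_width: 91.8
```

{"method": "jog_arm", "body": {"offset": [[0, 0, 0], [0, 0, 0], [0, 0, 0], [0, 0, 0], [0, 0, 0]], "roll": [6, 6, 6, 5.5, 0], "gripper": [-1, -1, -1, -1, -1]}}

```text
time_s: 30.13
ee_pos: [396.4, -313.2, 184.8]
ee_rot: [-3.112, 0.005, 1.588]
contact_force: [0.0, 0.4, 0.3]
gripper_width: 91.7
```

```bash
python3 -c "
from h import *
go(367.8,-289.5,60,np.radians(92));print(arm.observe()['ee_rot'])
im=arm.get_image('scene');cv2.imwrite('pics/j.png',cv2.resize(im[70:200,130:330],None,fx=4,fy=4))"
```

```text
off [ 2.47 -2.45 12.55] roll -1.0 q [-0.8   0.36  1.63 -0.03  1.18 -0.81] pos [ 396.4 -313.2  184.8] yaw 1.588 F [0.  0.4 0.3] w 91.7 t 30.13
[-3.11213786  0.00470701  1.58790463]
```

View pics/j.png

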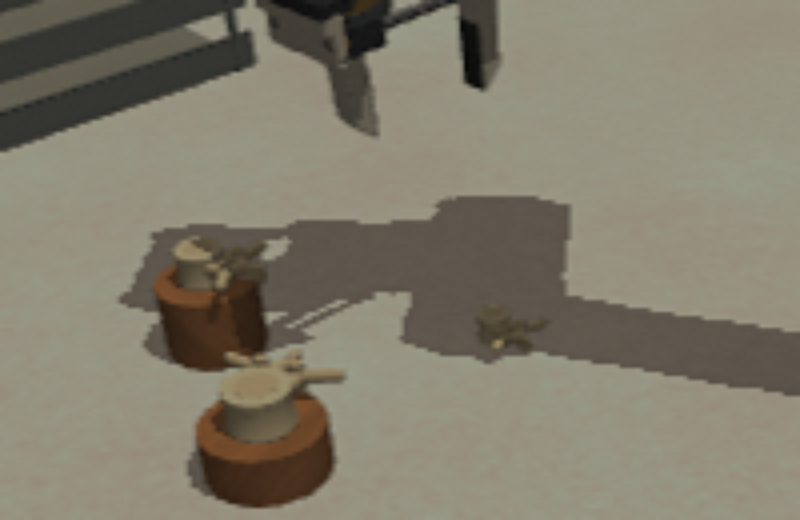

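```bash
python3 -c "
from h import *
print(proj('scene',[519.3,-433.5,82]),proj('scene',[583.4,-270,68]),proj('scene',[456.2,88.5,54]))
im=arm.get_image('top')
cs=[(457,214),(389,191),(248,240),(397,276)]
o=[]
for u,v in cs:
  c=cv2.resize(im[v-24:v+24,u-24:u+24],None,fx=8,fy=8,interpolation=2);o.append(c)
cv2.imwrite('pics/k.png',cv2.resize(cv2.convertScaleAbs(np.vstack([np.hstack(o[:2]),np.hstack(o[2:])]),alpha=1.4),(600,600)))
c=arm.get_image('scene')[115:190,150:230];cv2.imwrite('pics/k2.png',cv2.resize(cv2.convertScaleAbs(c,alpha=1.4),None,fx=8,fy=8,interpolation=2))
for X in([519.3,-433.5,82],[583.4,-270,68],[456.2,88.5,54]):print(proj('top',X))
"
```

```text
[179.19991289 131.88558556] [193.44253382 166.40575516] [330.67223129 210.38037327]
[460.39114055 212.31324091]
[391.23797067 187.5465884 ]
[246.23241254 238.5011397 ]
```

View pics/k.png

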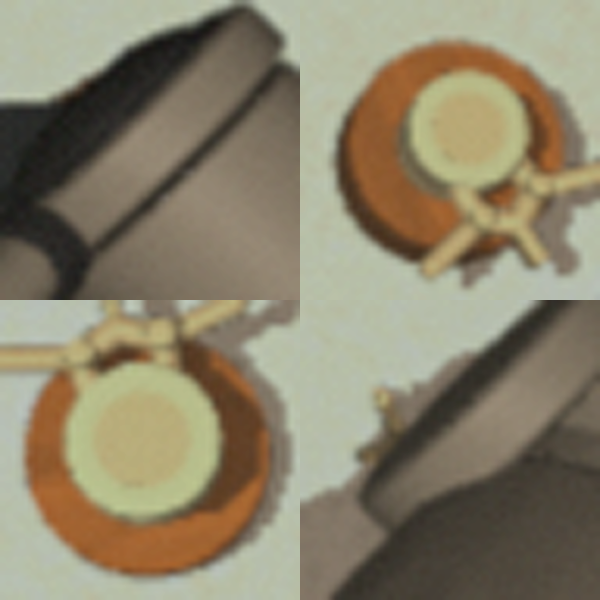

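View pics/k2.png

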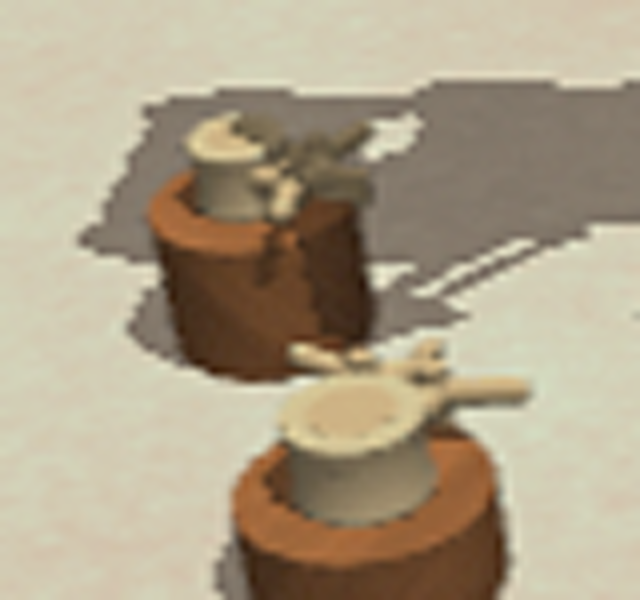

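{"method": "jog_arm", "body": {"offset": [[1.2, -1.2, 2], [1.2, -1.2, 3], [0, 0, 3], [0, 0, 2], [0, 0, 0]], "roll": [-1, 0, 0, 0, 0], "gripper": [-1, -1, -1, -1, -1]}}

```text
time_s: 30.7
ee_pos: [369.7, -291.8, 84.2]
ee_rot: [-3.117, 0.009, 1.626]
contact_force: [0.0, -0.0, -0.3]
gripper_width: 91.4
```

```bash
python3 -c "
from h import *
go(368,-289.7,40,np.radians(92));print(arm.observe()['ee_rot'])
im=arm.get_image('scene');cv2.imwrite('pics/l.png',cv2.resize(cv2.convertScaleAbs(im[80:190,190:320],alpha=1.4),None,fx=5,fy=5,interpolation=2))"
```

```text
off [ 0.26 -0.04  4.42] roll 1.2 q [-0.81  0.43  1.85 -0.03  0.88 -0.85] pos [ 369.7 -291.8   84.2] yaw 1.626 F [ 0.  -0.  -0.3] w 91.4 t 30.7
[-3.11673414  0.00914093  1.62621459]
```

View pics/l.png

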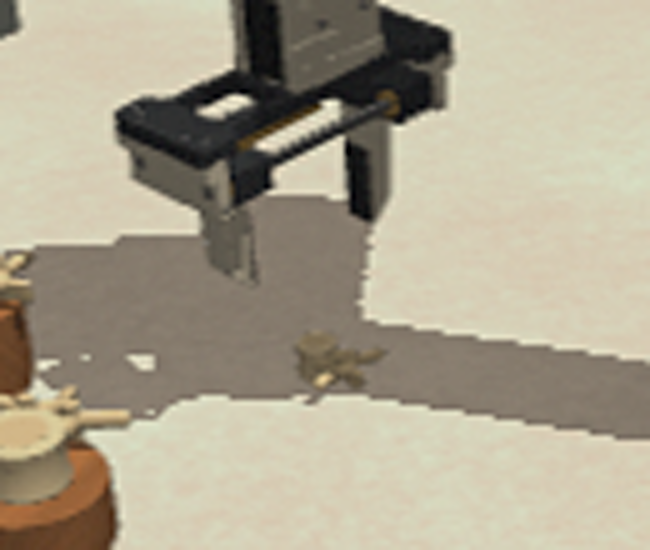

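{"method": "jog_arm", "body": {"offset": [[0.2, 0, 1.5], [0, 0, 1.5], [0, 0, 1.5], [0, 0, 0.8], [0, 0, 0]], "roll": [1.2, 0, 0, 0, 0], "gripper": [-1, -1, -1, -1, -1]}}

```text
time_s: 31.17
ee_pos: [373.9, -296.0, 37.5]
ee_rot: [-3.126, 0.02, 1.61]
contact_force: [-0.6, 0.0, 1.0]
gripper_width: 91.7
```

```bash
python3 -c "
from h import *
go(368,-289.7,4,np.radians(92));print(arm.observe()['ee_rot'])"
```

```text
off [ 0.72 -0.51  3.35] roll 0.3 q [-0.81  0.51  1.89 -0.04  0.74 -0.83] pos [ 373.9 -296.    37.5] yaw 1.61 F [-0.6  0.   1. ] w 91.7 t 31.17
[-3.12592242  0.0200523   1.61039741]
```

{"method": "jog_arm", "body": {"offset": [[0.7, -0.5, 0.3], [0, 0, 0.7], [0, 0, 0.6], [0, 0, 0], [0, 0, 0]], "roll": [0.3, 0, 0, 0, 0], "gripper": [-1, -1, -1, -1, -1]}}

```text
time_s: 31.58
ee_pos: [369.9, -290.9, 23.7]
ee_rot: [-3.13, 0.025, 1.606]
contact_force: [1.2, -0.1, 0.3]
gripper_width: 91.7
```

```bash
python3 -c "
from h import *
go(368,-289.7,4,np.radians(92));print(arm.observe()['ee_rot'])"
```

```text
off [ 0.17 -0.16  1.97] roll 0.0 q [-0.81  0.52  1.92 -0.04  0.69 -0.82] pos [ 369.9 -290.9   23.7] yaw 1.606 F [ 1.2 -0.1  0.3] w 91.7 t 31.58
[-3.13015558  0.02483039  1.60609435]
```

{"method": "jog_arm", "body": {"offset": [[0.17, -0.15, 0.6], [0, 0, 0.5], [0, 0, 0.4], [0, 0, 0.1], [0, 0, 0]], "roll": [0, 0, 0, 0, 0], "gripper": [-1, -1, -1, -1, -1]}}

```text
time_s: 32.0
ee_pos: [368.3, -289.9, 6.5]
ee_rot: [-3.131, 0.026, 1.606]
contact_force: [0.1, -0.2, 0.0]
gripper_width: 92.0
```

```bash
python3 -c "
from h import *
go(368,-289.7,4,np.radians(92));print(arm.observe()['ee_rot'])"
```

```text
off [ 0.03 -0.03  0.25] roll 0.0 q [-0.81  0.55  1.93 -0.04  0.64 -0.82] pos [ 368.3 -289.9    6.5] yaw 1.606 F [ 0.1 -0.2  0. ] w 92.0 t 32.0
[-3.1308034   0.02560045  1.60629642]
```

{"method": "jog_arm", "body": {"offset": [[0, 0, 0.2], [0, 0, 0], [0, 0, 0], [0, 0, 0], [0, 0, 0]], "roll": [0, 0, 0, 0, 0], "gripper": [-1, 1, 1, 1, 1]}}

```text
time_s: 32.42
ee_pos: [368.4, -290.1, 4.2]
ee_rot: [-3.131, 0.026, 1.606]
contact_force: [-0.4, -0.6, -0.7]
gripper_width: 69.6
```

{"method": "jog_arm", "body": {"offset": [[0, 0, 0], [0, 0, 0], [0, 0, 0], [0, 0, 0], [0, 0, 0]], "roll": [0, 0, 0, 0, 0], "gripper": [1, 1, 1, 1, 1]}}

```text
time_s: 32.83
ee_pos: [368.6, -290.3, 4.6]
ee_rot: [-3.131, 0.026, 1.606]
contact_force: [-0.5, -0.1, 1.3]
gripper_width: 36.0
```

{"method": "jog_arm", "body": {"offset": [[0, 0, 0], [0, 0, 0], [0, 0, 0], [0, 0, 0], [0, 0, 0]], "roll": [0, 0, 0, 0, 0], "gripper": [1, 1, 1, 1, 1]}}

```text
time_s: 33.25
ee_pos: [368.6, -290.3, 4.7]
ee_rot: [-3.131, 0.026, 1.606]
contact_force: [-0.8, 0.0, 1.1]
gripper_width: 23.0
```

{"method": "jog_arm", "body": {"offset": [[0, 0, 0], [0, 0, 0], [0, 0, 0], [0, 0, 0], [0, 0, 0]], "roll": [0, 0, 0, 0, 0], "gripper": [1, 1, 1, 1, 1]}}

```text
time_s: 33.67
ee_pos: [368.6, -290.3, 4.7]
ee_rot: [-3.131, 0.026, 1.606]
contact_force: [0.5, 0.4, -0.7]
gripper_width: 23.1
```

{"method": "jog_arm", "body": {"offset": [[0, 0, -0.3], [0, 0, -0.8], [0, 0, -2], [0, 0, -3], [0, 0, -3]], "roll": [0, 0, 0, 0, 0], "gripper": [1, 1, 1, 1, 1]}}

```text
time_s: 34.08
ee_pos: [366.4, -284.8, 94.7]
ee_rot: [-3.122, 0.016, 1.606]
contact_force: [0.8, -1.0, -0.6]
gripper_width: 23.0
```

{"method": "jog_arm", "body": {"offset": [[0, 0, -2], [0, 0, -2], [0, 0, -1], [0, 0, 0], [0, 0, 0]], "roll": [0, 0, 0, 0, 0], "gripper": [1, 1, 1, 1, 1]}}

```text
time_s: 34.5
ee_pos: [369.2, -285.2, 156.5]
ee_rot: [-3.132, 0.026, 1.606]
contact_force: [-0.3, 0.2, -0.7]
gripper_width: 22.8
```

```bash
python3 -c "
from h import *
go(460,0,140);print(arm.observe()['ee_rot'])
im=arm.get_image('scene');cv2.imwrite('pics/m.png',cv2.resize(cv2.convertScaleAbs(im[70:190,190:320],alpha=1.4),None,fx=5,fy=5,interpolation=2))"
```

```text
off [28.22 10.1   0.82] roll 0 q [-0.81  0.31  1.79 -0.03  1.03 -0.83] pos [ 369.2 -285.2  156.5] yaw 1.606 F [-0.3  0.2 -0.7] w 22.8 t 34.5
[-3.13154153  0.02581932  1.60641325]
```

View pics/m.png

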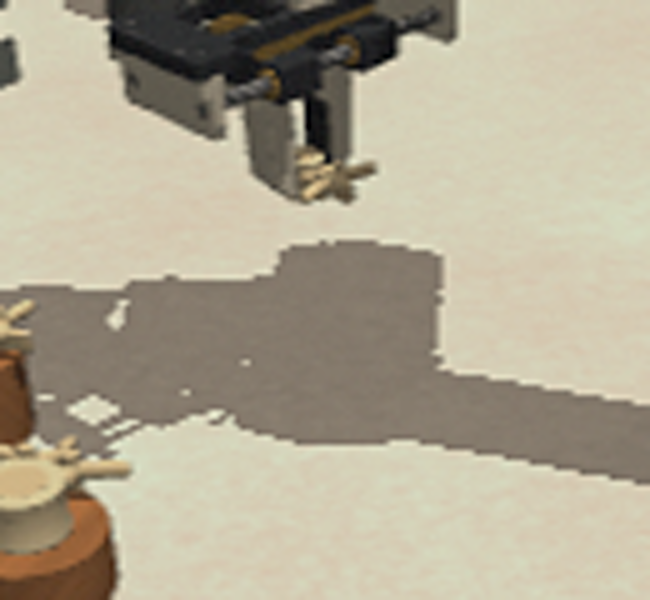

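{"method": "jog_arm", "body": {"offset": [[1.8, 0.6, 0], [3.6, 1.3, 0], [3.6, 1.3, 0], [3.6, 1.3, 0], [3.6, 1.2, 0]], "roll": [0, 0, 0, 0, 0], "gripper": [1, 1, 1, 1, 1]}}

```text
time_s: 34.97
ee_pos: [419.2, -121.6, 147.0]
ee_rot: [-3.126, 0.025, 1.594]
contact_force: [1.8, -0.3, -0.2]
gripper_width: 23.1
```

{"method": "jog_arm", "body": {"offset": [[3.6, 1, 0], [3.6, 1, 0], [3.6, 0.5, 0], [3.6, 0, 0], [3.6, -0.5, 0]], "roll": [0, 0, 0, 0, 0], "gripper": [1, 1, 1, 1, 1]}}

```text
time_s: 35.38
ee_pos: [434.1, 68.1, 136.9]
ee_rot: [-3.118, 0.023, 1.593]
contact_force: [0.8, -0.2, -1.1]
gripper_width: 23.1
```

```bash
python3 -c "
from h import *
go(357.4,307.7,140);print(arm.observe()['ee_rot'])"
```

```text
off [24.11 -7.16 -0.69] roll 0 q [-0.    0.31  1.86 -0.03  1.   -0.01] pos [434.1  68.1 136.9] yaw 1.593 F [ 0.8 -0.2 -1.1] w 23.1 t 35.38
[-3.1179991   0.02273145  1.59270646]
```

{"method": "jog_arm", "body": {"offset": [[3.6, -0.9, -0.1], [3.6, -1.1, -0.1], [3.6, -1.2, -0.1], [3.6, -1.2, 0], [3.6, -1.2, 0]], "roll": [0, 0, 0, 0, 0], "gripper": [1, 1, 1, 1, 1]}}

```text
time_s: 35.8
ee_pos: [368.2, 254.6, 131.6]
ee_rot: [-3.108, 0.025, 1.592]
contact_force: [2.0, 0.6, -0.3]
gripper_width: 23.1
```

{"method": "jog_arm", "body": {"offset": [[3, -0.8, 0], [1, -0.3, 0], [0, 0, 0], [0, 0, 0], [0, 0, 0]], "roll": [0, 0, 0, 0, 0], "gripper": [1, 1, 1, 1, 1]}}

```text
time_s: 36.22
ee_pos: [349.2, 300.2, 125.6]
ee_rot: [-3.098, 0.029, 1.602]
contact_force: [-0.3, -1.2, -0.1]
gripper_width: 23.1
```

```bash
python3 -c "
from h import *
go(357.4,307.7,110);print(arm.observe()['ee_rot'])"
```

```text
off [0.77 0.9  1.5 ] roll 0 q [ 0.55  0.37  1.8  -0.    1.03  0.52] pos [349.2 300.2 125.6] yaw 1.602 F [-0.3 -1.2 -0.1] w 23.1 t 36.22
[-3.09811036  0.02937152  1.60168448]
```

{"method": "jog_arm", "body": {"offset": [[0.4, 0.5, 0.8], [0.3, 0.4, 0.8], [0, 0, 0.5], [0, 0, 0], [0, 0, 0]], "roll": [0, 0, 0, 0, 0], "gripper": [1, 1, 1, 1, 1]}}

```text
time_s: 36.63
ee_pos: [359.7, 303.2, 100.5]
ee_rot: [-3.096, 0.031, 1.595]
contact_force: [0.1, -0.0, -0.1]
gripper_width: 22.9
```

```bash
python3 -c "
from h import *
go(357.4,307.5,86);print(arm.observe()['ee_rot'])"
```

```text
off [ 0.49 -0.16  1.44] roll 0 q [ 0.54  0.42  1.8  -0.01  0.98  0.52] pos [359.7 303.2 100.5] yaw 1.595 F [ 0.1 -0.  -0.1] w 22.9 t 36.63
[-3.09616321  0.03130153  1.59493662]
```

{"method": "jog_arm", "body": {"offset": [[0.4, -0.2, 0.4], [0.1, 0, 0.4], [0, 0, 0.3], [0, 0, 0], [0, 0, 0]], "roll": [0, 0, 0, 0, 0], "gripper": [1, 1, 1, 1, 1]}}

```text
time_s: 37.05
ee_pos: [357.0, 307.6, 88.3]
ee_rot: [-3.096, 0.031, 1.594]
contact_force: [0.5, -0.4, -0.7]
gripper_width: 23.0
```

```bash
python3 -c "
from h import *
go(357.4,307.5,80);print(arm.observe()['ee_rot'])
im=arm.get_image('scene');cv2.imwrite('pics/n.png',cv2.resize(cv2.convertScaleAbs(im[160:280,380:510],alpha=1.4),None,fx=5,fy=5,interpolation=2))"
```

```text
off [0.01 0.08 0.83] roll 0 q [ 0.55  0.44  1.81 -0.01  0.95  0.53] pos [357.  307.6  88.3] yaw 1.594 F [ 0.5 -0.4 -0.7] w 23.0 t 37.05
[-3.0959567   0.03142862  1.59373351]
```

View pics/n.png

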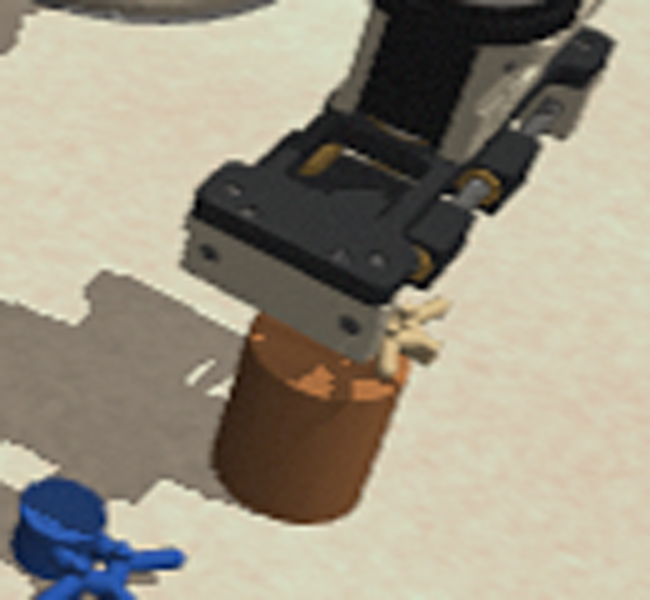

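{"method": "jog_arm", "body": {"offset": [[0, 0.05, 0.3], [0, 0, 0.2], [0, 0, 0.1], [0, 0, 0], [0, 0, 0]], "roll": [0, 0, 0, 0, 0], "gripper": [1, 1, 1, 1, 1]}}

```text
time_s: 37.52
ee_pos: [357.4, 307.6, 82.2]
ee_rot: [-3.097, 0.031, 1.594]
contact_force: [-0.5, 1.2, -0.8]
gripper_width: 22.6
```

{"method": "jog_arm", "body": {"offset": [[0, 0, 0.1], [0, 0, 0], [0, 0, 0], [0, 0, 0], [0, 0, 0]], "roll": [0, 0, 0, 0, 0], "gripper": [1, 1, 1, 1, 1]}}

```text
time_s: 37.93
ee_pos: [357.5, 307.6, 81.2]
ee_rot: [-3.097, 0.031, 1.594]
contact_force: [-0.1, 0.2, -0.6]
gripper_width: 23.2
```

{"method": "jog_arm", "body": {"offset": [[0, 0, 0.1], [0, 0, 0], [0, 0, 0], [0, 0, 0], [0, 0, 0]], "roll": [0, 0, 0, 0, 0], "gripper": [1, 1, 1, 1, 1]}}

```text
time_s: 38.35
ee_pos: [357.5, 307.6, 80.2]
ee_rot: [-3.097, 0.031, 1.594]
contact_force: [-0.7, -0.0, -0.4]
gripper_width: 22.8
```

{"method": "jog_arm", "body": {"offset": [[0, 0, 0.1], [0, 0, 0], [0, 0, 0], [0, 0, 0], [0, 0, 0]], "roll": [0, 0, 0, 0, 0], "gripper": [1, 1, 1, 1, 1]}}

```text
time_s: 38.77
ee_pos: [357.5, 307.6, 79.1]
ee_rot: [-3.097, 0.031, 1.594]
contact_force: [-0.5, -0.8, 0.5]
gripper_width: 22.8
```

{"method": "jog_arm", "body": {"offset": [[0, 0, 0.1], [0, 0, 0], [0, 0, 0], [0, 0, 0], [0, 0, 0]], "roll": [0, 0, 0, 0, 0], "gripper": [1, 1, 1, 1, 1]}}

```text
time_s: 39.18
ee_pos: [357.6, 307.7, 79.2]
ee_rot: [-3.099, 0.03, 1.594]
contact_force: [0.4, 0.0, 0.2]
gripper_width: 23.1
```

{"method": "jog_arm", "body": {"offset": [[0, 0, 0.08], [0, 0, 0], [0, 0, 0], [0, 0, 0], [0, 0, 0]], "roll": [0, 0, 0, 0, 0], "gripper": [1, 1, 1, 1, 1]}}

```text
time_s: 39.6
ee_pos: [357.7, 307.8, 79.0]
ee_rot: [-3.099, 0.03, 1.594]
contact_force: [-0.7, -0.3, 3.0]
gripper_width: 23.0
```

Contact at 79. Release and rise.

{"method": "jog_arm", "body": {"offset": [[0, 0, 0], [0, 0, 0], [0, 0, 0], [0, 0, 0], [0, 0, 0]], "roll": [0, 0, 0, 0, 0], "gripper": [-1, -1, -1, -1, -1]}}

```text
time_s: 40.02
ee_pos: [357.7, 307.7, 78.4]
ee_rot: [-3.098, 0.03, 1.594]
contact_force: [0.6, 0.2, -0.6]
gripper_width: 51.6
```

{"method": "jog_arm", "body": {"offset": [[0, 0, 0], [0, 0, 0], [0, 0, -0.5], [0, 0, -1.5], [0, 0, -2.5]], "roll": [0, 0, 0, 0, 0], "gripper": [-1, -1, -1, -1, -1]}}

```text
time_s: 40.43
ee_pos: [356.8, 307.3, 120.8]
ee_rot: [-3.089, 0.035, 1.594]
contact_force: [-0.3, -0.6, 0.5]
gripper_width: 85.3
```

{"method": "jog_arm", "body": {"offset": [[0, 0, -3], [0, 0, -3], [0, 0, -3], [0, 0, -2], [0, 0, 0]], "roll": [0, 0, 0, 0, 0], "gripper": [-1, -1, -1, -1, -1]}}

```text
time_s: 40.85
ee_pos: [363.2, 311.9, 241.1]
ee_rot: [-3.094, 0.032, 1.594]
contact_force: [-0.4, -0.2, -0.5]
gripper_width: 91.9
```

{"method": "jog_arm", "body": {"offset": [[3, -1.5, 0], [3.5, -1.5, 0], [3.5, -2, 0], [3.5, -2, 0], [3.5, -2, 0]], "roll": [0, 0, 0, 0, 0], "gripper": [-1, -1, -1, -1, -1]}}

```text
time_s: 41.27
ee_pos: [271.8, 480.3, 241.4]
ee_rot: [-3.1, 0.032, 1.58]
contact_force: [2.0, -0.3, -0.5]
gripper_width: 91.7
```

```bash
python3 -c "
from h import *
go(150,500,200)
for n in('scene','top'): cv2.imwrite('pics/z_%s.png'%n,arm.get_image(n))
"
```

```text
off [  2.21 -11.98   4.57] roll 0 q [0.91 0.41 1.38 0.01 1.4  0.9 ] pos [271.8 480.3 241.4] yaw 1.58 F [ 2.  -0.3 -0.5] w 91.7 t 41.27
```

View pics/z_top.png

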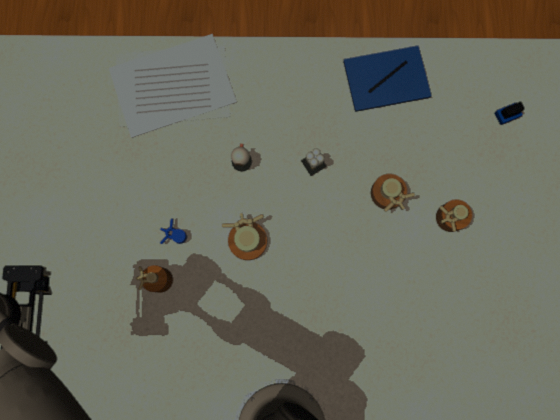

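View pics/z_scene.png

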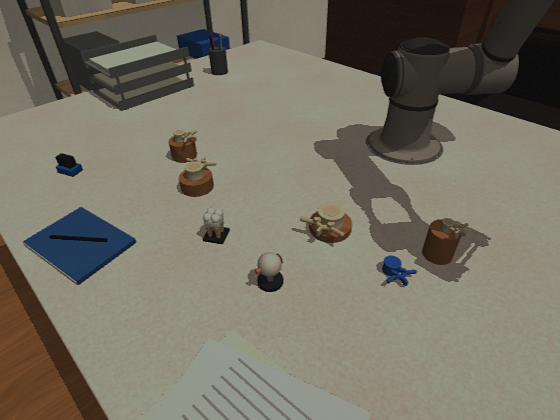

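```bash
python3 - <<'E'
from h import *
t=cv2.imread("pics/z_top.png");s=cv2.imread("pics/z_scene.png")
o=[]
for im,c in((t,[(154,278),(457,214),(389,191),(248,238)]),(s,[(446,228),(182,138),(196,172),(331,216)])):
  o.append(np.hstack([cv2.resize(cv2.convertScaleAbs(im[v-16:v+16,u-16:u+16],alpha=1.5),(192,192),interpolation=2) for u,v in c]))
cv2.imwrite("pics/zz.png",np.vstack(o))
for X in([356.8,307.6,96],[519.3,-433.5,82],[583.4,-270,68],[456.2,88.5,54]):print(proj('top',X).round(1),proj('scene',X).round(1))
E
```

```text
[151.  277.9] [447.4 220.9]
[460.4 212.3] [179.2 131.9]
[391.2 187.5] [193.4 166.4]
[246.2 238.5] [330.7 210.4]
```

View pics/zz.png

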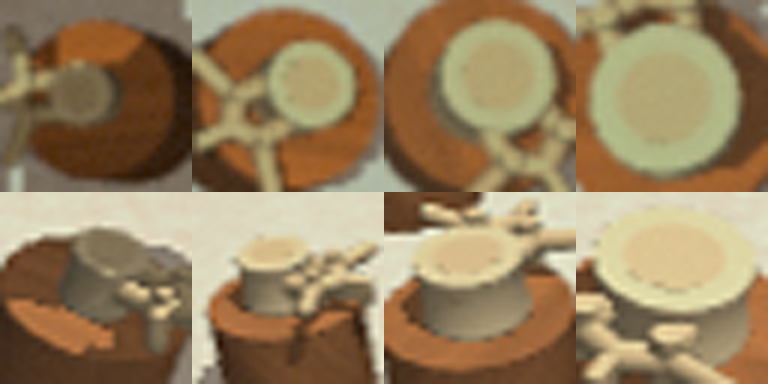

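{"method": "jog_arm", "body": {"offset": [[0, 0, 0], [0, 0, 0], [0, 0, 0], [0, 0, 0], [0, 0, 0]], "roll": [0, 0, 0, 0, 0], "gripper": [-1, -1, -1, -1, -1]}}

```text
time_s: 41.78
ee_pos: [269.5, 480.5, 238.8]
ee_rot: [-3.096, 0.035, 1.586]
contact_force: [0.2, -0.2, 1.1]
gripper_width: 92.2
```

```bash
python3 -c "
from cell import arm
print(arm.sign_off())"
```

```text
the job is handed in; nothing more can be done
None
```

The four vertebrae are on their stands, largest on the lowest up to smallest on the tallest. Each was lowered in roughly 1 mm steps until it touched, then let go. I handed the job in at about 42 s.

- **Final check:** in the last pictures from both cameras, every drum top is within about 1 px (roughly 2–3 mm) of where a centred, upright drum should appear. The eye and tooth models show no visible shift from their starting pixels, and the blue look-alike was left alone. The arm is clear of everything with the gripper open.
- **Forces:** the wrist force readings I took while setting down stayed at about 3 N or less.
- **Disagreements:**
  - The tool drifted up to about 0.07 rad off vertical during the fast moves. The vertebrae stood upright once released.
  - When gripped, the fingers read 1.5–2.5 mm less than each drum's stated size.

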